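# Pack the travel draughts away in their nesting canister and case

## Task

Pack away the draughts set on the games-room counter: nest the small metal cup in the open wooden canister base with every draughtsman in the cup, put the wooden cap over it fully down and twist it clockwise until it locks. Stand the locked canister upright on the floor of the wooden case, then shut the case's lid fully, and last turn the turnbutton all the way across the lid. Leave the other things on the counter where they are.

Things in the scene. Friction and masses are not known exactly. Their poses are not given: they have to be found in the camera images.
- base: Lower half of the outer canister, dark wood, loose, about 0.35 kg, upright. Origin: centre of its underside. Solid foot 78 mm across up to z 14 mm, on it a boss 60 mm across to z 18, then a hollow neck, 50 mm outside and 43 mm inside diameter, from z 18 (its floor) to z 36, open on top. Small brass inlays on the foot's rim mark its +x and -x sides and stay visible with the cap on.
- base_lug (a point): Middle of the brass lug on the base's +x side, 28 mm out, 30.5 mm up; a twin stands on the -x side. Each lug sticks out of the neck to radius 29.5 mm, spans 16 degrees either side of the x axis, z 28 to 33 mm. Below each, 14 to 24 degrees clockwise (from above) of its middle, a brass block stops the cap's clockwise turn.
- cap: Cap of the outer canister, dark wood, loose, about 0.09 kg, mouth down. Origin: centre of its open lower edge. Hollow bell 70 mm outside, 63 mm inside diameter, 52 mm tall, 48 mm deep inside. Fully down it sits on the base's foot, its origin 14 mm above the base's. Locked, the canister can be lifted by the cap, which rises about 3 mm before the lugs carry the base.
- cap_bar (a point): Centre of the cap's bar grip, 63 mm above the cap's origin. The bar on the flat top is 44 mm long (along the cap's x), 14 mm wide, 22 mm high (z 52 to 74 mm); pinch it across its width. A half turn of the cap makes no difference.
- cap_tab (a point): Middle of the tab on the cap's +x side, 30 mm out, 8.5 mm up; a twin on the -x side. The brass tabs inside the mouth lie in line with the bar, reach in to radius 27 mm, span 12 degrees either side, z 6 to 11 mm. They pass down between the base's lugs with the bar 40 to 130 degrees counter-clockwise (from above) of the base's x axis; nearer to it they land on the lugs, up to 13 mm too high.
- base_mark (a point): Brass inlay on the foot's rim on the base's +x side, 37 mm out, 14 mm up; a twin on the -x side. Turned clockwise with the cap down, the cap's tabs go under the lugs and meet the stops when the bar lines up with the two inlays: locked. Turned on past the stop, the base turns along with it.
- cup: Inner shell: a small open aluminium cup, loose, about 0.06 kg, mouth up. Outside diameter 38 mm, inside 32 mm, height 42 mm, floor 4 mm thick. Origin: centre of its underside. Nested in the base it stands on the neck's floor, its origin 18 mm above the base's, and its upper 24 mm stick out of the neck.
- man0: Draughtsman: a flat pale wooden disc, 24 mm across and 6.5 mm thick, lying flat on the counter at the start. Between two and four of them are on the counter; this one may be absent. Origin: centre of its underside.
- man1: Draughtsman: a flat pale wooden disc, 24 mm across and 6.5 mm thick, lying flat on the counter at the start. Between two and four of them are on the counter; this one may be absent. Origin: centre of its underside.
- man2: Draughtsman: a flat pale wooden disc, 24 mm across and 6.5 mm thick, lying flat on the counter at the start. Between two and four of them are on the counter; this one may be absent. Origin: centre of its underside.
- man3: Draughtsman: a flat pale wooden disc, 24 mm across and 6.5 mm thick, lying flat on the counter at the start. Between two and four of them are on the counter; this one may be absent. Origin: centre of its underside.
- case: Open-topped pale wooden case, fixed to the counter, 150 x 150 x 100 mm high outside, walls and floor 8 mm thick. Origin: centre of its underside; its +x side carries the lid's hinge, its -x side (towards the robot) the turnbutton's post.
- case_in (a point): Centre of the case's inner floor, 8 mm above the counter; axes as the case.
- lid (a joint): Angle of the case's lid: 0 shut, about 1.75 at the start (open, leaning back past upright), up to 1.9. A stiff hinge: the lid stays where it is left. Lid: wooden panel 150 x 150 mm, 8 mm thick, 0.2 kg.
- lid_hinge (a point): On the lid's hinge line, at its middle, 100.5 mm above the counter along the case's +x edge. The lid's lower face lies on this line; it turns about the case's y axis.
- lid_handle (a point): Grip point of the lid's round brass knob, 28 mm across, standing 43 mm off the lid's outer face, 120 mm from the hinge in the middle of the width; this point is 35 mm off the outer face.
- turnbutton (a joint): Angle of the brass turnbutton on its post in front of the case: 0 to 0.35 at the start, its arm along the case's front (to the case's +y at 0); 1.57 with the arm straight over the lid (case's +x), stop at 1.6. Grows clockwise seen from above; light friction (0.04 N m) keeps it where it is left. It does not touch the lid.
- turnbutton_grip (a point): On the turnbutton's vertical axis, 134 mm above the counter, in the case's frame 92 mm towards -x and 42 mm towards -y. The grip is an upright fin in line with the arm, 34 mm long, 10 mm thick, 121 to 143 mm above the counter, centred on the axis; the arm below it (12 mm wide, 116 to 121 mm up) reaches 40 mm from the axis.
- chalk0: Bystander: blue cue-chalk cube, 22 mm, among the draughtsmen.
- chalk1: Bystander: blue cue-chalk cube, 22 mm.
- tumbler: Bystander: glass tumbler, 72 mm across, 85 mm tall.
- coasters: Bystander: stack of cork coasters, 94 mm across, 20 mm high.
- remote: Bystander: black remote control, 45 x 160 x 18 mm.
- dart: Bystander: a dart lying on its side, about 140 mm long.
Things that resemble listed ones, but are neither listed nor needed, are in the scene too. What is shaped like the base but pink or turquoise is not meant.

How it is judged:
By the outcome, as a careful person would: the job done as asked, in the order asked, and still so for the second after the job is handed in, with the robot touching nothing.
Of man0, man1, man2, man3 only 2 to 4 are there at a start; the rules pass over those that are not, and their reading is None.
At some moment in a run one of cap, cup, man0, man1, man2, man3 may be knocked a few centimetres aside while the robot is not near it.
It also fails if it takes over 208 s, if anything falls off the work surface, if the arm or the gripper's body presses on something with over 40 N, if the wrist force passes 120 N, or if a joint passes its speed limit or range.

## Robot

A 6-joint arm with a two-finger parallel gripper is mounted at the origin on the work surface. World frame = base frame: x ahead of the robot, y to its left, z up, the work surface at z = 0. Lengths are in mm, angles in rad, forces in N, time in s.
With the tool pointing down it reaches from about 400 to 925 mm from the base axis. Payload 12.5 kg.
Tool frame: the origin (TCP) lies where the fingers leave the gripper's body, on its centre line; the fingertips stand 78 mm ahead of it and the grasp point (between the pads) lies 59 mm ahead of it (env.tip_extent is the distance from the TCP to the fingertips, in mm); z points along the fingers, y is the direction in which the jaws open and shut (so a half turn about z gives the same grasp; the last joint's range is limited). The gripper opens to 95 mm and grips with 3 to 60 N. Pads are 20 mm wide; open, the fingers measure 119 mm over their backs; the gripper's body (75 mm by 180 mm) begins 59 mm behind the grasp point.
Start: joints at [1.204, 0.491, 1.559, -0, 1.092, -0.106], TCP at [161.138, 603.881, 292.261] pointing down, gripper open.
Joint ranges: [-3.1, 3.1], [-0.84, 2.19], [0.05, 2.79], [-1.13, 4.28], [0.06, 2.93], [-2.69, 2.69]. Speed limits (rad/s): [2.22, 2.22, 2.79, 3.14, 3.14, 3.14].

## Interface

Orientations are given as [roll, pitch, yaw] about the fixed x, y, z axes, in that order (R = Rz(yaw) Ry(pitch) Rx(roll)).
In Python, from cell import env gives the robot as it stands. The module is installed in compiled form; this text tells all that it offers.
- The arm moves only by the tool play_rows, never from a script. Its argument "targets" is a list of rows, each an object with "linear": the shift along the tool's x, y, z in mm, a list of three; "turn": the turn about the tool's z in rad. A call has 1 to 20 rows; each row is the pose to reach, as a shift and turn from the pose commanded when the call began, along the tool's axes at that moment; what a row does not reach only later rows make up. A row lasts 1/8 s, in which the tool goes at most 62.5 mm and 10.7 degrees, less where a joint would pass 70% of its speed; a pose out of reach is approached as far as the arm can. A call with a gripper value outside its range is refused whole. "hand" is the finger opening in mm, from 0 to 95.1, set as the call begins (left out, the last holds). The fingers move at their own pace and stop on an object; the grip force is fixed at half the most. Time passes only in rows, so rows that repeat a pose let the fingers close. It gives the time, the measured TCP pose, the force and the opening at its end, in the units of the state.
- env.state(): the state, without advancing time (a new reading comes with each control period).
- env.read_camera(name): name is "scene" or "top" or "wrist"; returns (picture, depth): 420x560x3 uint8, red, green, blue; 420x560 float32, mm along the optical axis (not along the pixel's ray), 0 where there is no reading.
- env.camera_params(name): a dict with "fx", "fy", "cx", "cy" (pixels), "R" (3x3) and "t" (3): a world point X has camera coordinates R X + t. Camera axes: x right, y down, z forward; pixel columns grow to the right and rows downward; lengths in mm; the calibration is good to about 2 mm. A picture is of the moment at which its call begins: read the wrist's pose just before it. camera_params takes no time and is no camera call; for the wrist camera it gives the pose at the moment of the call.
- env.job_done(): hands the job in, once; it reports no verdict.
The state is a dict: "t": time; "joints": joint angles; "qvel": joint speeds; "tau": joint torques, N m; "eef_pos": TCP position; "tcp_rot": TCP orientation; "ft_force": force on the tool from outside, world axes, zero at the start; "moment": the same for the moment, N m; "opening": opening from 0.0 (shut) to 1.0 (fully open).
Only numpy, scipy, OpenCV 4.12 (cv2) and the standard library are available. Lean on these libraries where they do the work, as an engineer would, in place of code of your own. Each camera call takes 0.05 s, during which the arm holds its last target.

## Working session

There is one attempt and no reset: what is moved stays moved. The work goes in short steps, Python scripts to look and compute and a tool call to move; the robot and the scene stay as the last step left them, time stands still between calls to the robot, and variables do not carry over. Pictures are saved under pics/ and viewed, and the job is handed in when it is done.

Besides the shell and the picture viewer there is one more tool, called as name([rows], argument=value, ...), one row to a line, values as JSON. play_rows: Moves the arm, as the interface text tells. Its arguments: {"type":"object","properties":{"targets":{"type":"array","items":{"type":"object","properties":{"linear":{"type":"array","items":{"type":"number"}},"turn":{"type":"number"}}}},"hand":{"type":"number"}},"required":["targets"]}

```bash
mkdir -p pics
cat > h.py <<'E'
import numpy as np, cv2
from cell import env
def cam(n):
    p=env.camera_params(n); im,d=env.read_camera(n)
    return im,d,p
def save(n,f):
    im,d,p=cam(n)
    cv2.imwrite('pics/'+f+'.png',im[:,:,::-1]); np.savez('pics/'+f+'.npz',im=im,d=d,R=p['R'],t=p['t'],k=[p['fx'],p['fy'],p['cx'],p['cy']])
    return im,d,p
def load(f): return np.load('pics/'+f+'.npz')
def cloud(z):
    fx,fy,cx,cy=z['k']; d=z['d']; v,u=np.mgrid[:d.shape[0],:d.shape[1]]
    C=np.stack([(u-cx)/fx*d,(v-cy)/fy*d,d],-1)
    W=(C-z['t'])@z['R']
    W[d<=0]=np.nan
    return W
def st():
    s=env.state(); print('t',round(s['t'],2),'p',np.round(s['eef_pos'],1),'r',np.round(s['tcp_rot'],3),'F',np.round(s['ft_force'],1),'op',round(s['opening']*95.1,1)); return s
E
python3 - <<'E'
from h import *
st()
for n in ['scene','top','wrist']:
    save(n,n+'0'); z=load(n+'0'); print(n,np.round(z['R'],3).tolist(),np.round(z['t']),z['k'], 'pos',np.round(-z['R'].T@z['t']))
E
```

```text
t 0.0 p [161.1 603.7 291.6] r [-3.14  -0.     2.881] F [ 0.2  1.  -0.3] op 95.1
scene [[-0.875, 0.484, 0.005], [0.375, 0.684, -0.625], [-0.306, -0.545, -0.78]] [ 527.  -91. 1087.] [384.63504117 384.63504117 277.35856488 208.64249735] pos [828. 400. 789.]
top [[-0.078, -0.997, 0.006], [-0.976, 0.075, -0.203], [0.202, -0.021, -0.979]] [ -67.  558. 1038.] [438.20607516 438.20607516 284.20521173 207.7931899 ] pos [ 331.  -87. 1130.]
wrist [[0.258, 0.966, -0.001], [0.939, -0.25, 0.237], [0.229, -0.062, -0.971]] [-625.  -27.  390.] [359.71673251 359.71673251 281.13213198 204.73102525] pos [ 97. 621. 384.]
```

View pics/scene0.png

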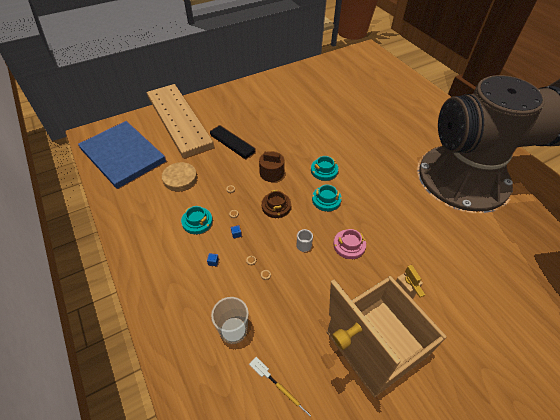

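View pics/top0.png

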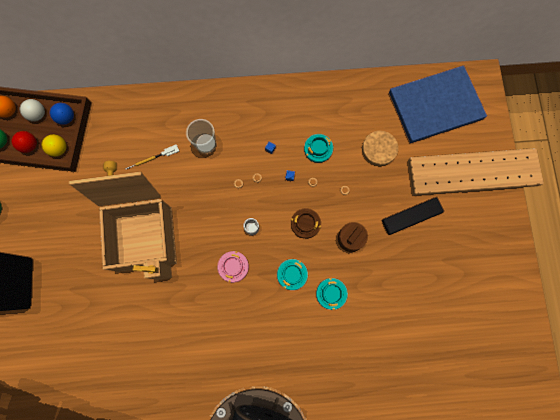

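View pics/wrist0.png

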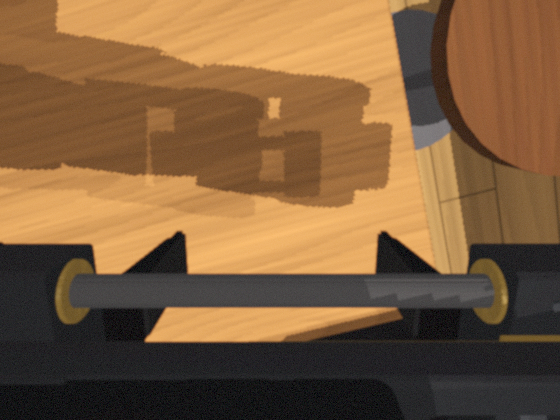

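Run:
```python
from h import *
z=load('top0'); im=z['im'][:,:,::-1]; W=cloud(z)
cv2.imwrite('pics/a.png',cv2.resize(im[130:320,60:400],None,fx=2.35,fy=2.35,interpolation=cv2.INTER_CUBIC))
print(np.nanmedian(W[300:340,100:400,2]))
for n,(c,r) in dict(m0=(238,183),m1=(257,178),m2=(313,182),m3=(345,190),cup=(251,227),base=(306,223),cap=(352,237)).items():
    w=np.round(W[r-1:r+2,c-1:c+2].reshape(-1,3).mean(0),1); print(n,w)
# blobs of height >4 
for lo in (3,):
    m=(np.nan_to_num(W[...,2])>lo).astype(np.uint8)
    m[:, :60]=0
    n,l,s,c=cv2.connectedComponentsWithStats(m)
    for i in range(1,n):
        if 15<s[i,4]<8000:
            q=W[l==i]; print(np.round(c[i]),s[i,4],'mean',np.round(np.nanmean(q,0),1),'mid',np.round((np.nanmin(q,0)+np.nanmax(q,0))/2,1),'zmax',np.round(np.nanmax(q[:,2]),1))
```

```text
1.4658810178317478
m0 [638.3   5.6   6.6]
m1 [647.8 -45.5   7.9]
m2 [ 625.7 -192.7    7.4]
m3 [ 597.3 -274.8    8.5]
cup [518.  -21.3   6.2]
base [ 515.1 -163.6   20.9]
cap [ 463.3 -268.2   74.9]
[488.  63.] 24 mean [ 934.2 -716.     4.5] mid [ 935.8 -715.     4.7] zmax 6.4
[479.  64.] 30 mean [ 933.  -690.9    4.3] mid [ 932.7 -692.6    5. ] zmax 7.0
[425.  68.] 17 mean [ 933.9 -537.6    4.3] mid [ 933.1 -537.5    4.8] zmax 6.5
[497.  77.] 71 mean [ 890.3 -735.6    4.4] mid [ 889.8 -729.5    5.4] zmax 7.7
[350.  74.] 19 mean [ 929.1 -325.2    4.9] mid [ 932.3 -325.3    5.5] zmax 8.0
[358.  71.] 18 mean [ 938.2 -347.4    4.4] mid [ 937.9 -347.2    4.6] zmax 5.9
[368.  72.] 33 mean [ 933.2 -376.     4.3] mid [ 932.7 -374.8    5.1] zmax 7.0
[483.  75.] 26 mean [ 899.4 -696.1    4.4] mid [ 899.5 -695.6    5.1] zmax 7.2
[283.  79.] 25 mean [ 928.6 -135.     4. ] mid [ 929.3 -132.8    4.5] zmax 5.9
[476.  79.] 17 mean [ 889.5 -676.9    4.4] mid [ 889.7 -677.3    5. ] zmax 6.8
[246.  79.] 29 mean [935.7 -33.4   4.6] mid [936.3 -34.4   5.6] zmax 8.2
[486.  81.] 17 mean [ 882.2 -703.6    4.2
[... 24755 characters left out ...]
. 409.] 22 mean [  28.1 -624.9    4.1] mid [  29.2 -623.9    4.8] zmax 6.6
[541. 410.] 36 mean [  19.8 -687.4    4.5] mid [  17.9 -690.9    5.3] zmax 7.6
[170. 410.] 17 mean [ 92.  198.8   4.1] mid [ 92.8 198.4   5. ] zmax 6.9
[410. 409.] 16 mean [  48.7 -374.1    4.1] mid [  48.5 -374.8    4.9] zmax 6.7
[325. 414.] 25 mean [  53.5 -169.5    4.1] mid [  53.  -168.8    4.8] zmax 6.5
[396. 411.] 22 mean [  45.8 -340.3    4. ] mid [  45.3 -340.1    5.1] zmax 7.1
[358. 414.] 24 mean [  46.  -247.7    4.3] mid [  44.9 -248.2    4.9] zmax 6.8
[381. 415.] 37 mean [  40.7 -302.9    4.2] mid [  40.2 -305.3    5.1] zmax 7.1
[442. 415.] 28 mean [  28.1 -448.7    4.6] mid [  27.6 -450.     4.8] zmax 6.6
```

View pics/a.png

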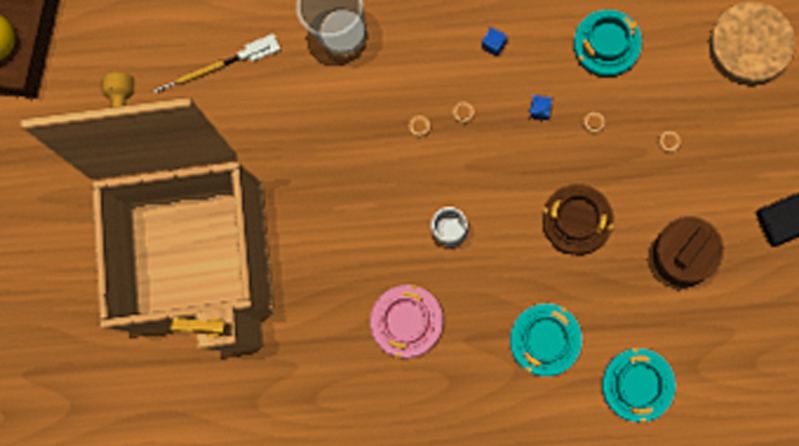

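```bash
cat >> h.py <<'E'
from scipy.spatial.transform import Rotation as Ro
def go(*wps):
    """print shifts for waypoints (x,y,z,yaw)"""
    s=st(); R=Ro.from_euler('xyz',s['tcp_rot']).as_matrix(); y0=s['tcp_rot'][2]
    for w in wps:
        sh=R.T@(np.array(w[:3])-s['eef_pos']); tr=-(w[3]-y0); tr=(tr+np.pi)%(2*np.pi)-np.pi
        print('->',w,'lin',np.round(sh,1).tolist(),'turn',round(tr,3),'rows>=',int(np.ceil(max(np.linalg.norm(sh)/62.5,abs(tr)/0.1867))))
def px(f,u,v,zp):
    """pixel -> world on plane z=zp"""
    z=load(f) if isinstance(f,str) else f
    fx,fy,cx,cy=z['k']; r=z['R'].T@np.array([(u-cx)/fx,(v-cy)/fy,1]); c=-z['R'].T@z['t']
    return c+r*(zp-c[2])/r[2]
E
python3 - <<'E'
from h import *
for n,(c,r,h) in dict(m0=(419,125,6.5),m1=(463,112,6.5),m2=(594,122,6.5),m3=(670,141,6.5),cup=(450,226,42),base=(579,218,36),cap=(690,250,60)).items():
    print(n,np.round(px('top0',60+c/2.35,130+r/2.35,h),1))
go((300,450,400,np.pi),(440,100,400,np.pi),(440,-140,400,np.pi))
E
```

```text
m0 [637.7   4.9   6.5]
m1 [649.1 -45.5   6.5]
m2 [ 626.2 -192.2    6.5]
m3 [ 597.7 -275.4    6.5]
cup [514.1 -24.8  42. ]
base [ 513.1 -163.5   36. ]
cap [ 466.3 -274.9   60. ]
t 0.15 p [161.1 603.7 291.8] r [-3.141 -0.     2.881] F [-0.2 -0.4 -1.1] op 95.0
-> (300, 450, 400, 3.141592653589793) lin [-173.8, -112.8, -108.1] turn -0.261 rows>= 4
-> (440, 100, 400, 3.141592653589793) lin [-399.3, -414.9, -107.9] turn -0.261 rows>= 10
-> (440, -140, 400, 3.141592653589793) lin [-461.2, -646.8, -107.7] turn -0.261 rows>= 13
```

play_rows([
  {"linear":[-45,-28,-50],"turn":0},
  {"linear":[-90,-57,-100],"turn":-0.1},
  {"linear":[-132,-85,-108],"turn":-0.2},
  {"linear":[-174,-113,-108],"turn":-0.261},
  {"linear":[-210,-162,-108],"turn":-0.261},
  {"linear":[-247,-212,-108],"turn":-0.261},
  {"linear":[-285,-262,-108],"turn":-0.261},
  {"linear":[-322,-312,-108],"turn":-0.261},
  {"linear":[-360,-362,-108],"turn":-0.261},
  {"linear":[-399,-415,-108],"turn":-0.261},
  {"linear":[-415,-473,-108],"turn":-0.261},
  {"linear":[-430,-531,-108],"turn":-0.261},
  {"linear":[-446,-589,-108],"turn":-0.261},
  {"linear":[-461,-647,-108],"turn":-0.261},
  {"linear":[-461,-647,-108],"turn":-0.261},
  {"linear":[-461,-647,-108],"turn":-0.261},
  {"linear":[-461,-647,-108],"turn":-0.261},
], hand=45)

```text
t: 2.28
eef_pos: [439.7, -139.0, 400.3]
tcp_rot: [3.141, 0.0, -3.14]
ft_force: [0.2, -0.1, -1.2]
opening: 0.478
```

Run:
```python
from h import *
st(); save('wrist','w1')
```

```text
t 2.27 p [ 439.7 -139.   400.3] r [ 3.141  0.    -3.14 ] F [ 0.2 -0.1 -1.2] op 45.4
```

View pics/w1.png

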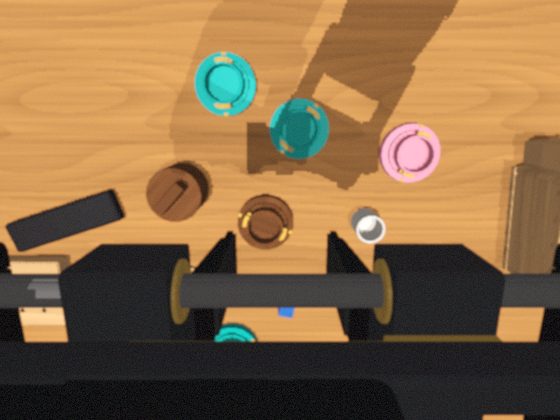

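Run:
```python
from h import *
z=load('w1'); im=z['im'][:,:,::-1]
cv2.imwrite('pics/b.png',cv2.resize(im[150:255,140:400],None,fx=3,fy=3,interpolation=cv2.INTER_CUBIC))
```

```text
(no output)
```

View pics/b.png

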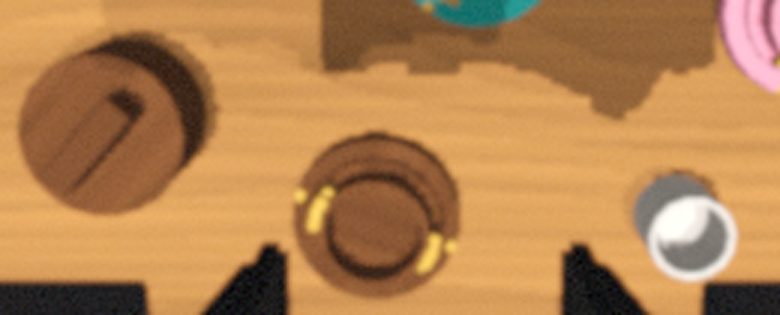

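Run:
```python
from h import *
f='w1'
a=px(f,240,215.3,14);b=px(f,290.7,232,14); print('inlay',a.round(1),b.round(1),(a+b)[:2]/2, np.linalg.norm(a-b), np.degrees(np.arctan2(*(b-a)[1::-1])))
a=px(f,246.3,220,33);b=px(f,283.3,234.3,33); print('lug',a.round(1),b.round(1),(a+b)[:2]/2, np.linalg.norm(a-b), np.degrees(np.arctan2(*(b-a)[1::-1])))
print('cup',px(f,370.7,229.3,42).round(1))
print('cap',px(f,174.7,194.3,52).round(1))
z=load(f);W=cloud(z)
def blob(c,r,zlo,zhi=200):
    m=(np.hypot(W[...,0]-c[0],W[...,1]-c[1])<r)&(W[...,2]>zlo)&(W[...,2]<zhi); q=W[m]
    (cc,rr)=cv2.minEnclosingCircle(q[:,:2].astype(np.float32)); print(c,m.sum(),'mean',q.mean(0).round(1),'circ',np.round(cc,1),round(rr,1)); return q
print('floor',np.nanmedian(W[20:120,0:150,2]))
blob((463,-270),60,44); q=blob((463,-270),60,64)
rect=cv2.minAreaRect(q[:,:2].astype(np.float32)); print(rect)
blob((516,-24),30,34); blob((514,-163),45,27);blob((514,-163),50,9)
```

```text
inlay [ 505.3 -195.2   14. ] [ 529.4 -125.    14. ] [ 517.3298036  -160.10390543] 74.13970810114536 71.07764365496756
lug [ 506.5 -184.7   33. ] [ 526.4 -135.5   33. ] [ 516.47105946 -160.10776281] 53.09731210804882 68.01204490477261
cup [516.3 -21.   42. ]
cap [ 467.7 -271.7   52. ]
floor -0.1893121192312477
(463, -270) 2420 mean [ 466.5 -271.5   55.7] circ [ 468.7 -273.4] 35.1
(463, -270) 451 mean [ 467.5 -272.2   73.1] circ [ 468.  -273.5] 22.2
((468.3734436035156, -273.2987976074219), (13.912375450134277, 43.653751373291016), 47.85971450805664)
(516, -24) 285 mean [515.5 -20.7  40. ] circ [516.  -20.7] 19.3
(514, -163) 485 mean [ 516.1 -160.9   33.8] circ [ 516.  -160.4] 29.5
(514, -163) 2377 mean [ 513.5 -160.1   19.7] circ [ 516.2 -160.7] 39.1
```

Run:
```python
from h import *
P=np.pi
go((516,-21,200,P),(516,-21,100,P))
z=load('w1');W=cloud(z)
m=(np.hypot(W[...,0]-468,W[...,1]+273)<30)&(W[...,2]>68); q=W[m][:,:2]; u,s,v=np.linalg.svd(q-q.mean(0)); print(q.mean(0),np.degrees(np.arctan2(v[0,1],v[0,0])),s)
```

```text
t 2.33 p [ 439.8 -138.9  400.3] r [ 3.141  0.    -3.139] F [-0.2  0.7 -0.1] op 44.9
-> (516, -21, 200, 3.141592653589793) lin [-76.4, 117.8, 200.3] turn 0.002 rows>= 4
-> (516, -21, 100, 3.141592653589793) lin [-76.4, 117.7, 300.3] turn 0.002 rows>= 6
[ 467.77797294 -272.59528394] -41.82711616170935 [265.59247908  84.12973948]
```

play_rows([
  {"linear":[-19,29,50]},
  {"linear":[-38,59,100]},
  {"linear":[-57,88,150]},
  {"linear":[-76,118,190]},
  {"linear":[-76,118,215]},
  {"linear":[-76,118,250]},
  {"linear":[-76,118,285]},
  {"linear":[-76,118,300]},
  {"linear":[-76,118,301]},
  {"linear":[-76,118,301]},
], hand=60)

```text
validation failed for argument at $.ta...
```

play_rows([
  {"linear":[0,0,0]},
  {"linear":[0,0,0]},
  {"linear":[0,0,0]},
  {"linear":[0,0,0]},
], hand=20)

```text
validation failed for argument at $.ta...
```

Run:
```python
from h import *
P=np.pi
go((516.3,-21,150,P),(516.3,-160.4,150,P),(516.3,-160.4,118.5,P))
```

```text
t 2.33 p [ 439.8 -138.9  400.3] r [ 3.141  0.    -3.139] F [-0.2  0.7 -0.1] op 44.9
-> (516.3, -21, 150, 3.141592653589793) lin [-76.7, 117.8, 250.3] turn 0.002 rows>= 5
-> (516.3, -160.4, 150, 3.141592653589793) lin [-76.4, -21.6, 250.3] turn 0.002 rows>= 5
-> (516.3, -160.4, 118.5, 3.141592653589793) lin [-76.4, -21.7, 281.8] turn 0.002 rows>= 5
```

Turn is required in each row.

play_rows([
  {"linear":[-19,29,50],"turn":0},
  {"linear":[-38,59,100],"turn":0},
  {"linear":[-57,88,150],"turn":0},
  {"linear":[-76,118,190],"turn":0},
  {"linear":[-76,118,215],"turn":0},
  {"linear":[-76,118,250],"turn":0},
  {"linear":[-76,118,285],"turn":0},
  {"linear":[-76,118,300],"turn":0},
  {"linear":[-76,118,301],"turn":0},
  {"linear":[-76,118,301],"turn":0},
], hand=60)

```text
t: 3.58
eef_pos: [516.2, -21.9, 100.2]
tcp_rot: [-3.141, 0.001, -3.141]
ft_force: [-0.3, -0.4, -0.7]
opening: 0.627
```

play_rows([
  {"linear":[0,0,0],"turn":0},
  {"linear":[0,0,0],"turn":0},
  {"linear":[0,0,0],"turn":0},
  {"linear":[0,0,0],"turn":0},
], hand=20)

```text
t: 4.08
eef_pos: [515.8, -22.1, 99.6]
tcp_rot: [-3.142, 0.001, -3.141]
ft_force: [-1.2, 0.5, 6.6]
opening: 0.381
```

Run:
```python
from h import *
P=np.pi
go((516.3,-21,150,P),(516.3,-160.4,150,P),(516.3,-160.4,118.5,P))
```

```text
t 4.08 p [515.8 -22.1  99.6] r [-3.142e+00  1.000e-03 -3.141e+00] F [-1.2  0.5  6.6] op 36.3
-> (516.3, -21, 150, 3.141592653589793) lin [-0.5, 1.1, -50.4] turn 0.0 rows>= 1
-> (516.3, -160.4, 150, 3.141592653589793) lin [-0.5, -138.3, -50.4] turn 0.0 rows>= 3
-> (516.3, -160.4, 118.5, 3.141592653589793) lin [-0.5, -138.3, -18.9] turn 0.0 rows>= 3
```

play_rows([
  {"linear":[0,0,-25],"turn":0},
  {"linear":[0,0,-50],"turn":0},
  {"linear":[-0.5,-35,-55],"turn":0},
  {"linear":[-0.5,-70,-55],"turn":0},
  {"linear":[-0.5,-105,-55],"turn":0},
  {"linear":[-0.5,-138.3,-55],"turn":0},
  {"linear":[-0.5,-138.3,-50],"turn":0},
  {"linear":[-0.5,-138.3,-44],"turn":0},
  {"linear":[-0.5,-138.3,-44],"turn":0},
])

```text
t: 5.2
eef_pos: [516.0, -159.4, 142.6]
tcp_rot: [3.141, -0.001, -3.14]
ft_force: [0.6, 0.1, -0.7]
opening: 0.38
```

Run:
```python
from h import *
P=np.pi
go((516.3,-160.4,118,P))
save('wrist','w2'); save('scene','s2')
im=load('s2')['im'][:,:,::-1]; cv2.imwrite('pics/b2.png',np.hstack([cv2.resize(im[130:270,190:370],(540,420)),]))
```

```text
t 5.2 p [ 516.  -159.4  142.6] r [ 3.141e+00 -1.000e-03 -3.140e+00] F [ 0.6  0.1 -0.7] op 36.2
-> (516.3, -160.4, 118, 3.141592653589793) lin [-0.3, -1.0, 24.6] turn 0.001 rows>= 1
```

View pics/w2.png

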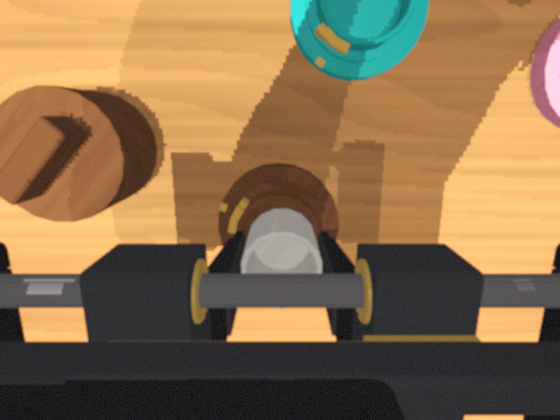

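View pics/b2.png

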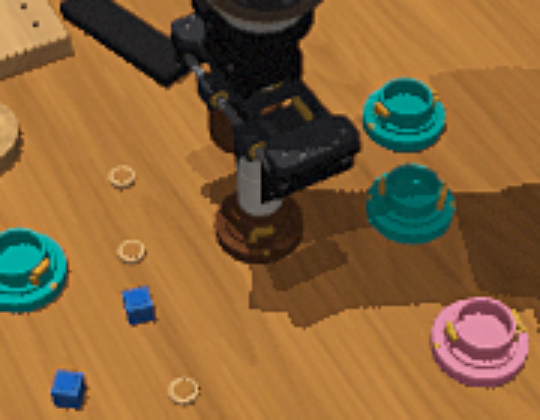

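play_rows([
  {"linear":[-0.3,-0.8,6],"turn":0},
  {"linear":[-0.3,-0.8,12],"turn":0},
  {"linear":[-0.3,-0.8,17],"turn":0},
  {"linear":[-0.3,-0.8,21],"turn":0},
  {"linear":[-0.3,-0.8,23.5],"turn":0},
  {"linear":[-0.3,-0.8,23.5],"turn":0},
  {"linear":[-0.3,-0.8,23.5],"turn":0},
])

```text
t: 6.18
eef_pos: [516.6, -161.2, 119.8]
tcp_rot: [3.142, 0.0, -3.141]
ft_force: [0.6, -0.2, -0.5]
opening: 0.38
```

play_rows([
  {"linear":[0,0.4,1],"turn":0},
  {"linear":[0,0.4,1.8],"turn":0},
  {"linear":[0,0.4,1.8],"turn":0},
])

```text
t: 6.55
eef_pos: [516.5, -160.8, 117.9]
tcp_rot: [3.141, 0.0, -3.141]
ft_force: [-0.2, 0.9, -0.9]
opening: 0.381
```

play_rows([
  {"linear":[0,0,0],"turn":0},
  {"linear":[0,0,0],"turn":0},
  {"linear":[0,0,-20],"turn":0},
  {"linear":[0,0,-60],"turn":0},
  {"linear":[0,0,-90],"turn":0},
  {"linear":[0,0,-90],"turn":0},
], hand=58)

```text
t: 7.3
eef_pos: [517.1, -161.0, 209.9]
tcp_rot: [-3.14, 0.004, -3.141]
ft_force: [0.3, 0.5, -0.9]
opening: 0.608
```

Run:
```python
from h import *
P=np.pi
go((690,-120,350,P))
```

```text
t 7.3 p [ 517.1 -161.   209.9] r [-3.14   0.004 -3.141] F [ 0.3  0.5 -0.9] op 57.8
-> (690, -120, 350, 3.141592653589793) lin [-173.5, 40.8, -139.5] turn 0.0 rows>= 4
```

play_rows([
  {"linear":[-30,8,-40],"turn":0},
  {"linear":[-70,16,-80],"turn":0},
  {"linear":[-115,28,-110],"turn":0},
  {"linear":[-150,36,-130],"turn":0},
  {"linear":[-173,41,-140],"turn":0},
  {"linear":[-173,41,-140],"turn":0},
  {"linear":[-173,41,-140],"turn":0},
])

```text
t: 8.18
eef_pos: [688.8, -119.9, 346.4]
tcp_rot: [3.141, -0.002, -3.141]
ft_force: [-0.7, -0.8, -0.9]
opening: 0.606
```

Run:
```python
from h import *
st(); save('wrist','w3')
z=load('w3'); W=cloud(z)
for n,(x,y) in dict(cup=(516.3,-160.4),m0=(638,5),m1=(649,-45),m2=(626,-192),m3=(597.7,-275)).items():
    C=z['R']@np.array([x,y,5])+z['t']; print(n,np.round([C[0]/C[2]*z['k'][0]+z['k'][2],C[1]/C[2]*z['k'][1]+z['k'][3]]))
```

```text
t 8.18 p [ 688.8 -119.9  346.4] r [ 3.141e+00 -2.000e-03 -3.141e+00] F [-0.7 -0.8 -0.9] op 57.6
cup [244.  19.]
m0 [386. 131.]
m1 [344. 141.]
m2 [219. 121.]
m3 [146.  96.]
```

View pics/w3.png

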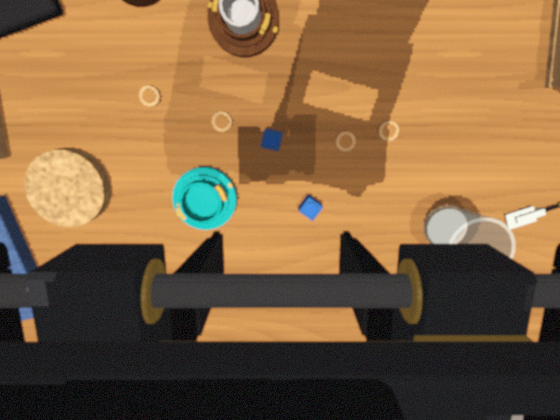

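Run:
```python
from h import *
z=load('w3'); W=cloud(z)
print('floor',np.nanmedian(W[60:120,180:400,2]))
for (u,v) in [(389,131),(346,141),(221,121),(149,96)]:
    w=px('w3',u,v,6.5)
    m=(np.hypot(W[...,0]-w[0],W[...,1]-w[1])<20)&(W[...,2]>3.5)&(W[...,2]<12)
    n,l,s,c=cv2.connectedComponentsWithStats(cv2.morphologyEx(m.astype(np.uint8),cv2.MORPH_OPEN,np.ones((3,3),np.uint8)))
    i=1+np.argmax(s[1:,4]); q=W[l==i]
    print(w.round(1),'depth',q.mean(0).round(1),len(q),cv2.minEnclosingCircle(q[:,:2].astype(np.float32)))
im=z['im'][:,:,::-1]
cv2.imwrite('pics/b3.png',cv2.resize(im[0:170,130:410],None,fx=2.8,fy=2.8,interpolation=cv2.INTER_CUBIC))
```

```text
floor -0.16358981494221647
[637.7   7.7   6.5] depth [636.7   7.1   6.4] 318 ((636.730712890625, 7.298224449157715), 11.931079864501953)
[649.3 -42.5   6.5] depth [649.1 -43.2   6.4] 311 ((649.364990234375, -43.071144104003906), 11.784107208251953)
[ 626.2 -189.8    6.5] depth [ 626.2 -189.1    6.3] 325 ((626.260009765625, -189.16354370117188), 11.707905769348145)
[ 598.2 -271.6    6.5] depth [ 597.5 -271.1    6.4] 347 ((597.5568237304688, -271.4810791015625), 11.820732116699219)
```

View pics/b3.png

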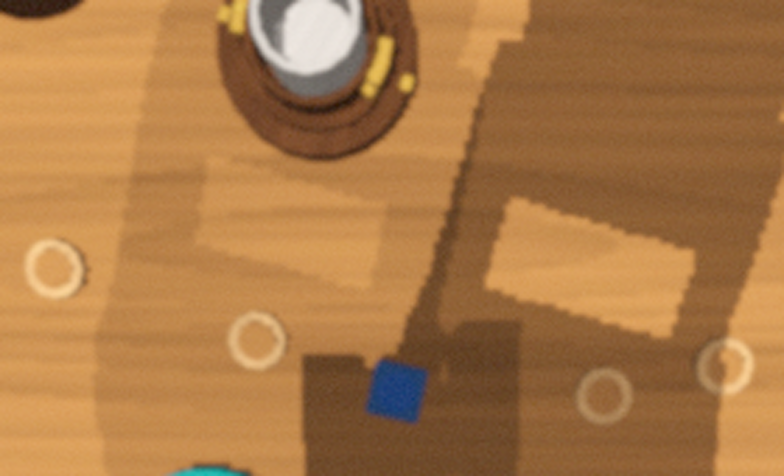

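Run:
```python
from h import *
P=np.pi
go((636.8,7.2,150,P),(636.8,7.2,85,P))
```

```text
t 8.22 p [ 688.7 -120.   346.8] r [ 3.141e+00 -2.000e-03  3.142e+00] F [-0.7  0.1 -1.1] op 58.1
-> (636.8, 7.2, 150, 3.141592653589793) lin [51.5, 127.1, 196.9] turn -0.0 rows>= 4
-> (636.8, 7.2, 85, 3.141592653589793) lin [51.4, 127.1, 261.9] turn -0.0 rows>= 5
```

play_rows([
  {"linear":[13,32,48],"turn":0},
  {"linear":[26,64,96],"turn":0},
  {"linear":[39,96,144],"turn":0},
  {"linear":[51.5,127,197],"turn":0},
  {"linear":[51.5,127,230],"turn":0},
  {"linear":[51.5,127,256],"turn":0},
  {"linear":[51.5,127,262],"turn":0},
  {"linear":[51.5,127,262],"turn":0},
  {"linear":[51.5,127,262],"turn":0},
  {"linear":[51.5,127,262],"turn":0},
], hand=40)

```text
t: 9.48
eef_pos: [638.3, 7.1, 87.0]
tcp_rot: [-3.142, 0.002, -3.141]
ft_force: [0.5, -0.5, 0.3]
opening: 0.421
```

play_rows([
  {"linear":[1,0,4],"turn":0},
  {"linear":[1,0,6.5],"turn":0},
  {"linear":[1,0,6.5],"turn":0},
  {"linear":[1,0,6.5],"turn":0},
])

```text
t: 9.98
eef_pos: [637.0, 7.3, 79.4]
tcp_rot: [3.141, -0.0, -3.141]
ft_force: [0.2, -0.7, 0.3]
opening: 0.42
```

play_rows([
  {"linear":[0,0,0],"turn":0},
  {"linear":[0,0,0],"turn":0},
  {"linear":[0,0,0],"turn":0},
], hand=10)

```text
t: 10.35
eef_pos: [637.0, 7.3, 79.5]
tcp_rot: [3.142, 0.0, -3.141]
ft_force: [-0.3, 0.5, 0.6]
opening: 0.24
```

Run:
```python
from h import *
P=np.pi
go((636.8,7.2,150,P),(516.3,-160.4,150,P))
```

```text
t 10.35 p [637.    7.3  79.5] r [ 3.142  0.    -3.141] F [-0.3  0.5  0.6] op 22.8
-> (636.8, 7.2, 150, 3.141592653589793) lin [0.2, -0.0, -70.5] turn 0.0 rows>= 2
-> (516.3, -160.4, 150, 3.141592653589793) lin [120.7, -167.6, -70.6] turn 0.0 rows>= 4
```

play_rows([
  {"linear":[0,0,-35],"turn":0},
  {"linear":[15,-20,-72],"turn":0},
  {"linear":[42,-58,-76],"turn":0},
  {"linear":[69,-96,-76],"turn":0},
  {"linear":[95,-132,-76],"turn":0},
  {"linear":[112,-156,-76],"turn":0},
  {"linear":[120.6,-168,-74],"turn":0},
  {"linear":[120.6,-168,-68],"turn":0},
  {"linear":[120.6,-168,-64],"turn":0},
  {"linear":[120.6,-168,-63],"turn":0},
  {"linear":[120.6,-168,-63],"turn":0},
  {"linear":[120.6,-168,-63],"turn":0},
])

```text
t: 11.85
eef_pos: [516.6, -160.5, 142.5]
tcp_rot: [3.142, 0.0, -3.141]
ft_force: [-0.4, -0.2, -0.9]
opening: 0.24
```

Run:
```python
from h import *
st();save('wrist','w4')
```

```text
t 11.85 p [ 516.6 -160.5  142.5] r [ 3.142  0.    -3.141] F [-0.4 -0.2 -0.9] op 22.8
```

View pics/w4.png

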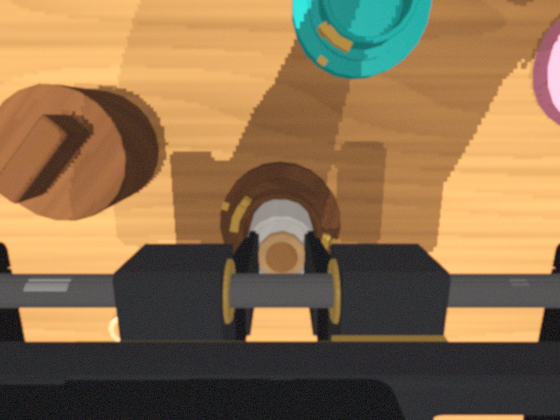

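play_rows([
  {"linear":[0,0,0],"turn":0},
  {"linear":[0,0,0],"turn":0},
  {"linear":[0,0,-4],"turn":0},
  {"linear":[0,0,-10],"turn":0},
  {"linear":[0,0,-10],"turn":0},
], hand=40)

```text
t: 12.52
eef_pos: [516.6, -160.9, 153.1]
tcp_rot: [-3.141, 0.001, -3.141]
ft_force: [-0.1, 0.5, -0.7]
opening: 0.42
```

Run:
```python
from h import *
P=np.pi
go((649.3,-43.1,160,P),(649.3,-43.1,85,P))
save('wrist','w5'); cv2.imwrite('pics/b5.png',cv2.resize(load('w5')['im'][150:300,180:380,::-1],None,fx=3,fy=3))
```

```text
t 12.53 p [ 516.6 -160.9  153.1] r [-3.141e+00  1.000e-03 -3.141e+00] F [-0.1  0.5 -0.7] op 40.0
-> (649.3, -43.1, 160, 3.141592653589793) lin [-132.7, 117.7, -6.8] turn 0.0 rows>= 3
-> (649.3, -43.1, 85, 3.141592653589793) lin [-132.6, 117.8, 68.2] turn 0.0 rows>= 4
```

View pics/b5.png

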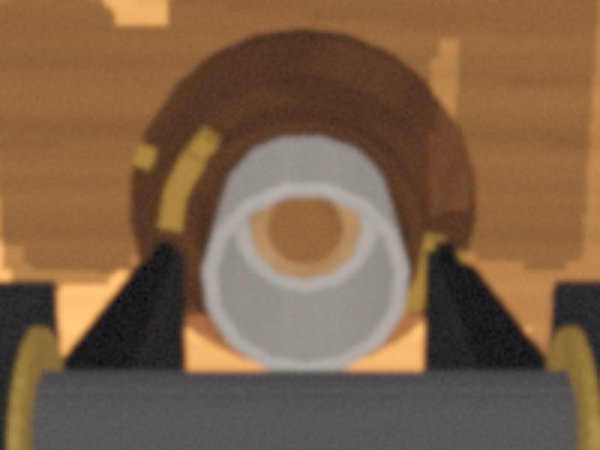

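play_rows([
  {"linear":[-34,30,-12],"turn":0},
  {"linear":[-70,62,-12],"turn":0},
  {"linear":[-105,94,-10],"turn":0},
  {"linear":[-132.7,117.7,10],"turn":0},
  {"linear":[-132.7,117.7,40],"turn":0},
  {"linear":[-132.7,117.7,60],"turn":0},
  {"linear":[-132.7,117.7,68],"turn":0},
  {"linear":[-132.7,117.7,73],"turn":0},
  {"linear":[-132.7,117.7,73],"turn":0},
  {"linear":[-132.7,117.7,73],"turn":0},
  {"linear":[-132.7,117.7,73],"turn":0},
])

```text
t: 13.95
eef_pos: [649.3, -43.1, 80.0]
tcp_rot: [-3.142, 0.001, -3.141]
ft_force: [0.1, 0.7, -0.0]
opening: 0.42
```

play_rows([
  {"linear":[0,0,0],"turn":0},
  {"linear":[0,0,0],"turn":0},
  {"linear":[0,0,0],"turn":0},
], hand=10)

```text
t: 14.32
eef_pos: [649.1, -43.0, 79.5]
tcp_rot: [3.142, 0.0, -3.141]
ft_force: [-1.0, -0.1, 0.9]
opening: 0.235
```

Run:
```python
from h import *
P=np.pi
go((649.3,-43.1,155,P),(516.6,-160.6,142.5,P))
```

```text
t 14.32 p [649.1 -43.   79.5] r [ 3.142  0.    -3.141] F [-1.  -0.1  0.9] op 22.3
-> (649.3, -43.1, 155, 3.141592653589793) lin [-0.2, -0.1, -75.5] turn 0.0 rows>= 2
-> (516.6, -160.6, 142.5, 3.141592653589793) lin [132.5, -117.5, -63.0] turn 0.0 rows>= 4
```

play_rows([
  {"linear":[0,0,-35],"turn":0},
  {"linear":[15,-15,-72],"turn":0},
  {"linear":[48,-43,-76],"turn":0},
  {"linear":[82,-73,-76],"turn":0},
  {"linear":[112,-100,-76],"turn":0},
  {"linear":[128,-113,-76],"turn":0},
  {"linear":[132.5,-117.5,-74],"turn":0},
  {"linear":[132.5,-117.5,-68],"turn":0},
  {"linear":[132.5,-117.5,-64],"turn":0},
  {"linear":[132.5,-117.5,-63],"turn":0},
  {"linear":[132.5,-117.5,-63],"turn":0},
  {"linear":[132.5,-117.5,-63],"turn":0},
])

```text
t: 15.82
eef_pos: [516.8, -160.5, 142.5]
tcp_rot: [3.142, 0.0, -3.141]
ft_force: [-0.2, 0.4, -0.8]
opening: 0.235
```

play_rows([
  {"linear":[0,0,0],"turn":0},
  {"linear":[0,0,0],"turn":0},
  {"linear":[0,0,-4],"turn":0},
  {"linear":[0,0,-10],"turn":0},
  {"linear":[0,0,-10],"turn":0},
], hand=40)

```text
t: 16.45
eef_pos: [516.8, -160.7, 153.0]
tcp_rot: [-3.141, 0.001, -3.141]
ft_force: [-0.1, 0.1, 1.4]
opening: 0.421
```

Run:
```python
from h import *
P=np.pi
go((626.2,-189.2,160,P),(626.2,-189.2,79.8,P))
save('wrist','w6'); cv2.imwrite('pics/b6.png',cv2.resize(load('w6')['im'][150:300,180:380,::-1],None,fx=3,fy=3))
```

```text
t 16.45 p [ 516.8 -160.7  153. ] r [-3.141e+00  1.000e-03 -3.141e+00] F [-0.1  0.1  1.4] op 40.0
-> (626.2, -189.2, 160, 3.141592653589793) lin [-109.4, -28.6, -6.8] turn 0.0 rows>= 2
-> (626.2, -189.2, 79.8, 3.141592653589793) lin [-109.3, -28.5, 73.4] turn 0.0 rows>= 3
```

View pics/b6.png

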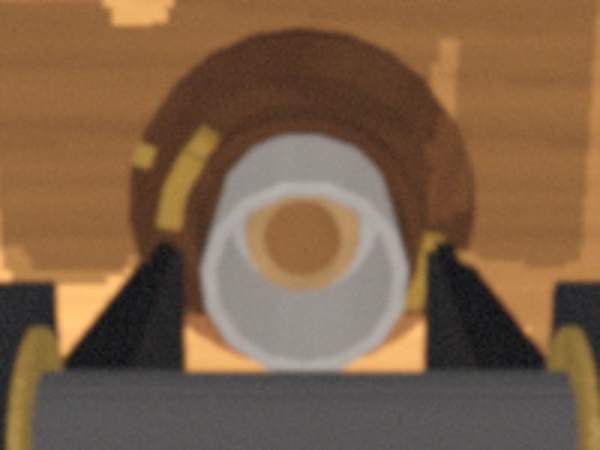

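play_rows([
  {"linear":[-35,-9,-12],"turn":0},
  {"linear":[-75,-19,-12],"turn":0},
  {"linear":[-105,-28,0],"turn":0},
  {"linear":[-109.3,-28.5,30],"turn":0},
  {"linear":[-109.3,-28.5,55],"turn":0},
  {"linear":[-109.3,-28.5,68],"turn":0},
  {"linear":[-109.3,-28.5,73],"turn":0},
  {"linear":[-109.3,-28.5,73],"turn":0},
  {"linear":[-109.3,-28.5,73],"turn":0},
  {"linear":[-109.3,-28.5,73],"turn":0},
])

```text
t: 17.75
eef_pos: [626.1, -189.1, 80.1]
tcp_rot: [-3.141, 0.001, -3.141]
ft_force: [-0.2, 1.3, 0.3]
opening: 0.421
```

play_rows([
  {"linear":[0,0,0],"turn":0},
  {"linear":[0,0,0],"turn":0},
  {"linear":[0,0,0],"turn":0},
], hand=10)

```text
t: 18.12
eef_pos: [626.0, -189.1, 79.5]
tcp_rot: [3.142, 0.0, -3.141]
ft_force: [-1.2, -0.5, 0.7]
opening: 0.238
```

Run:
```python
from h import *
P=np.pi
go((516.6,-160.6,142.5,P))
```

```text
t 18.12 p [ 626.  -189.1   79.5] r [ 3.142  0.    -3.141] F [-1.2 -0.5  0.7] op 22.7
-> (516.6, -160.6, 142.5, 3.141592653589793) lin [109.4, 28.5, -63.0] turn 0.0 rows>= 3
```

play_rows([
  {"linear":[0,0,-35],"turn":0},
  {"linear":[10,3,-72],"turn":0},
  {"linear":[45,12,-76],"turn":0},
  {"linear":[80,21,-76],"turn":0},
  {"linear":[102,27,-76],"turn":0},
  {"linear":[109.4,28.5,-75],"turn":0},
  {"linear":[109.4,28.5,-70],"turn":0},
  {"linear":[109.4,28.5,-65],"turn":0},
  {"linear":[109.4,28.5,-63],"turn":0},
  {"linear":[109.4,28.5,-63],"turn":0},
  {"linear":[109.4,28.5,-63],"turn":0},
])

```text
t: 19.5
eef_pos: [516.7, -160.6, 142.4]
tcp_rot: [3.142, 0.0, -3.141]
ft_force: [0.1, -0.1, 0.0]
opening: 0.236
```

play_rows([
  {"linear":[0,0,0],"turn":0},
  {"linear":[0,0,0],"turn":0},
  {"linear":[0,0,-4],"turn":0},
  {"linear":[0,0,-10],"turn":0},
  {"linear":[0,0,-10],"turn":0},
], hand=40)

```text
t: 20.12
eef_pos: [516.7, -160.7, 153.1]
tcp_rot: [-3.141, 0.001, -3.141]
ft_force: [-0.3, 0.5, 0.7]
opening: 0.419
```

Run:
```python
from h import *
P=np.pi
go((597.5,-271.3,160,P),(597.5,-271.3,79.8,P))
save('wrist','w7'); cv2.imwrite('pics/b7.png',cv2.resize(load('w7')['im'][150:300,180:380,::-1],None,fx=3,fy=3))
save('top','t7'); z=load('t7'); cv2.imwrite('pics/b7t.png',cv2.resize(z['im'][130:320,60:400,::-1],None,fx=2.3,fy=2.3))
```

```text
t 20.12 p [ 516.7 -160.7  153.1] r [-3.141e+00  1.000e-03 -3.141e+00] F [-0.3  0.5  0.7] op 39.8
-> (597.5, -271.3, 160, 3.141592653589793) lin [-80.8, -110.7, -6.8] turn 0.0 rows>= 3
-> (597.5, -271.3, 79.8, 3.141592653589793) lin [-80.7, -110.6, 73.4] turn 0.0 rows>= 3
```

View pics/b7.png

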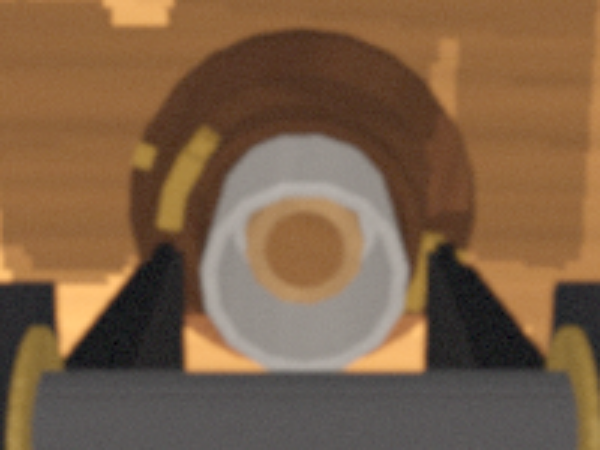

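View pics/b7t.png

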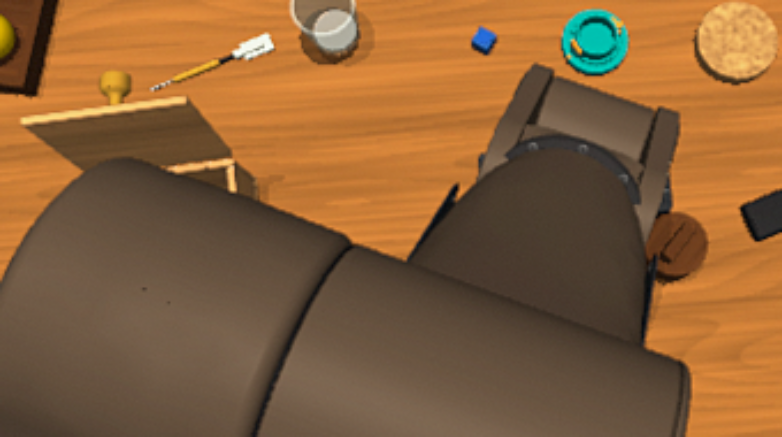

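play_rows([
  {"linear":[-20,-28,-12],"turn":0},
  {"linear":[-45,-62,-12],"turn":0},
  {"linear":[-66,-90,-10],"turn":0},
  {"linear":[-80.7,-110.6,0],"turn":0},
  {"linear":[-80.7,-110.6,20],"turn":0},
  {"linear":[-80.7,-110.6,40],"turn":0},
  {"linear":[-80.7,-110.6,40],"turn":0},
])

```text
t: 21.1
eef_pos: [596.2, -270.0, 110.3]
tcp_rot: [3.139, -0.003, -3.141]
ft_force: [0.5, -0.6, 1.4]
opening: 0.421
```

Run:
```python
from h import *
P=np.pi
go((597.5,-271.3,79.8,P))
save('wrist','w8')
```

```text
t 21.1 p [ 596.2 -270.   110.3] r [ 3.139e+00 -3.000e-03 -3.141e+00] F [ 0.5 -0.6  1.4] op 40.0
-> (597.5, -271.3, 79.8, 3.141592653589793) lin [-1.4, -1.4, 30.5] turn 0.001 rows>= 1
```

View pics/w8.png

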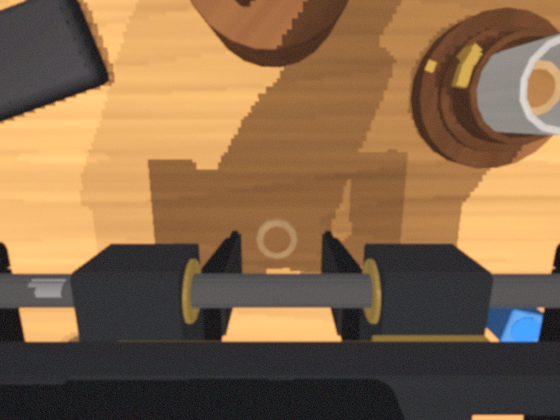

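Run:
```python
from h import *
print(px('w8',277,239,6.5))
```

```text
[ 597.57653244 -271.84270657    6.5       ]
```

play_rows([
  {"linear":[0,0,10],"turn":0},
  {"linear":[0,0,22],"turn":0},
  {"linear":[0,0,29],"turn":0},
  {"linear":[0,0,33.2],"turn":0},
  {"linear":[0,0,33.2],"turn":0},
  {"linear":[0,0,33.2],"turn":0},
])

```text
t: 21.9
eef_pos: [597.3, -271.3, 79.4]
tcp_rot: [-3.141, 0.0, -3.141]
ft_force: [0.4, 1.7, -0.6]
opening: 0.419
```

play_rows([
  {"linear":[0,0,0],"turn":0},
  {"linear":[0,0,0],"turn":0},
  {"linear":[0,0,0],"turn":0},
], hand=10)

```text
t: 22.28
eef_pos: [597.3, -271.2, 79.4]
tcp_rot: [-3.142, 0.0, -3.141]
ft_force: [-0.0, 0.6, 1.2]
opening: 0.237
```

Run:
```python
from h import *
P=np.pi
go((516.6,-160.6,142.5,P))
```

```text
t 22.27 p [ 597.3 -271.2   79.4] r [-3.142  0.    -3.141] F [-0.   0.6  1.2] op 22.6
-> (516.6, -160.6, 142.5, 3.141592653589793) lin [80.6, 110.6, -63.1] turn 0.0 rows>= 3
```

play_rows([
  {"linear":[0,0,-35],"turn":0},
  {"linear":[8,11,-72],"turn":0},
  {"linear":[32,44,-76],"turn":0},
  {"linear":[58,80,-76],"turn":0},
  {"linear":[75,103,-76],"turn":0},
  {"linear":[80.6,110.6,-75],"turn":0},
  {"linear":[80.6,110.6,-70],"turn":0},
  {"linear":[80.6,110.6,-65],"turn":0},
  {"linear":[80.6,110.6,-63],"turn":0},
  {"linear":[80.6,110.6,-63],"turn":0},
  {"linear":[80.6,110.6,-63],"turn":0},
])

```text
t: 23.65
eef_pos: [516.7, -160.8, 142.2]
tcp_rot: [3.142, 0.0, 3.142]
ft_force: [0.6, 0.1, 0.2]
opening: 0.24
```

play_rows([
  {"linear":[0,0,0],"turn":0},
  {"linear":[0,0,0],"turn":0},
  {"linear":[0,0,-4],"turn":0},
  {"linear":[0,0,-30],"turn":0},
  {"linear":[-40,-50,-90],"turn":0},
  {"linear":[-44,-60,-140],"turn":0},
  {"linear":[-44,-60,-160],"turn":0},
  {"linear":[-44,-60,-160],"turn":0},
], hand=40)

```text
t: 24.65
eef_pos: [561.0, -221.0, 304.6]
tcp_rot: [-3.14, 0.004, 3.141]
ft_force: [0.1, -0.6, -0.2]
opening: 0.414
```

Run:
```python
from h import *
st();save('wrist','w9')
z=load('w9');W=cloud(z)
def blob(c,r,zlo,zhi=200):
    m=(np.hypot(W[...,0]-c[0],W[...,1]-c[1])<r)&(W[...,2]>zlo)&(W[...,2]<zhi); q=W[m]
    (cc,rr)=cv2.minEnclosingCircle(q[:,:2].astype(np.float32)); print(c,m.sum(),'mean',q.mean(0).round(1),'circ',np.round(cc,1),round(rr,1)); return q
blob((516.5,-160.5),24,50);blob((516,-160),45,27,42);blob((516,-160),50,9,18)
blob((468,-273),60,44); q=blob((468,-273),60,66); print(cv2.minAreaRect(q[:,:2].astype(np.float32)))
q=q[:,:2]; u,s,v=np.linalg.svd(q-q.mean(0)); print(np.degrees(np.arctan2(v[0,1],v[0,0])))
```

```text
t 24.65 p [ 561.  -221.   304.6] r [-3.14   0.004  3.141] F [ 0.1 -0.6 -0.2] op 39.4
(516.5, -160.5) 507 mean [ 517.1 -159.8   58.3] circ [ 517.  -160.3] 18.9
(516, -160) 802 mean [ 514.7 -165.2   34.6] circ [ 516.6 -160.6] 29.7
(516, -160) 2009 mean [ 514.3 -164.2   14.4] circ [ 516.6 -160.7] 38.9
(468, -273) 4742 mean [ 468.7 -272.8   56.1] circ [ 468.8 -273.7] 34.9
(468, -273) 918 mean [ 469.1 -273.2   73.4] circ [ 469.1 -273.4] 22.3
((468.9801330566406, -273.8647766113281), (14.271388053894043, 43.841888427734375), 48.057586669921875)
-42.03590394592339
```

View pics/w9.png

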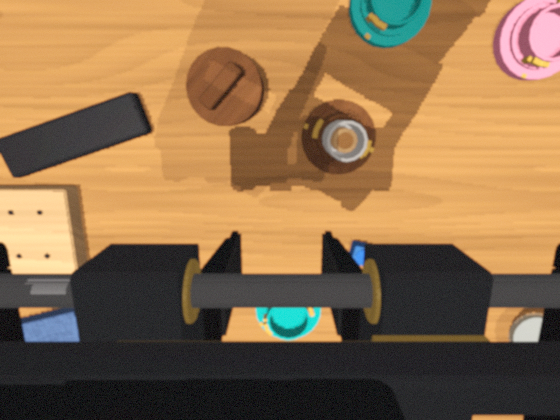

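Run:
```python
from h import *
go((468.8,-273.5,200,2.408),(468.8,-273.5,132.8,2.408))
z=load('w9'); cv2.imwrite('pics/b9.png',cv2.resize(z['im'][80:190,270:410,::-1],None,fx=5,fy=5,interpolation=cv2.INTER_CUBIC))
```

```text
t 24.7 p [ 560.5 -220.6  302.8] r [-3.141e+00  1.000e-03 -3.142e+00] F [-0.1  0.7 -0.6] op 39.6
-> (468.8, -273.5, 200, 2.408) lin [91.8, -52.9, 102.7] turn 0.734 rows>= 4
-> (468.8, -273.5, 132.8, 2.408) lin [91.9, -52.8, 169.9] turn 0.734 rows>= 4
```

View pics/b9.png

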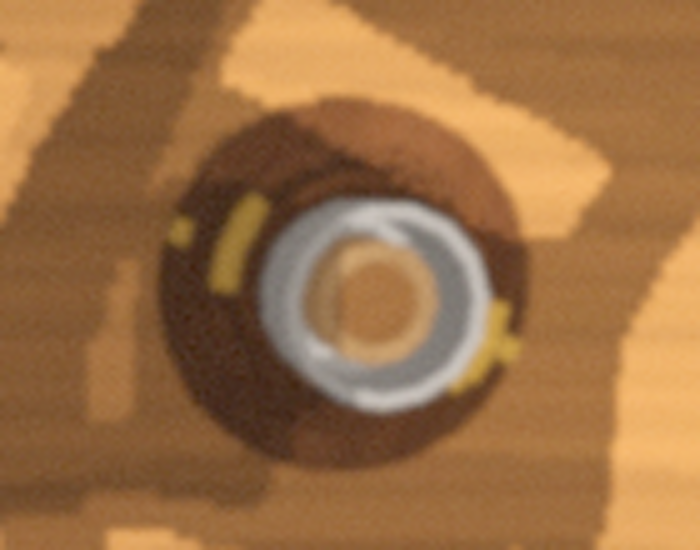

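Run:
```python
from h import *
a=px('w9',306.2,126.4,14);b=px('w9',371.6,149.4,14); print(a,b,(a+b)/2,np.degrees(np.arctan2(*(b-a)[1::-1])),np.linalg.norm(a-b))
```

```text
[ 505.31264023 -195.20034856   14.        ] [ 529.05138289 -125.79425919   14.        ] [ 517.18201156 -160.49730388   14.        ] 71.11793730844491 73.35348079050094
```

play_rows([
  {"linear":[25,-14,25],"turn":0.18},
  {"linear":[50,-28,50],"turn":0.36},
  {"linear":[75,-42,75],"turn":0.54},
  {"linear":[91.8,-52.9,100],"turn":0.734},
  {"linear":[91.8,-52.9,125],"turn":0.734},
  {"linear":[91.8,-52.9,150],"turn":0.734},
  {"linear":[91.8,-52.9,165],"turn":0.734},
  {"linear":[91.8,-52.9,170],"turn":0.734},
  {"linear":[91.8,-52.9,170],"turn":0.734},
  {"linear":[91.8,-52.9,170],"turn":0.734},
])

```text
t: 25.95
eef_pos: [469.1, -273.6, 132.8]
tcp_rot: [3.141, 0.001, 2.408]
ft_force: [0.2, 0.5, -0.0]
opening: 0.422
```

play_rows([
  {"linear":[0,0,0],"turn":0},
  {"linear":[0,0,0],"turn":0},
  {"linear":[0,0,0],"turn":0},
  {"linear":[0,0,0],"turn":0},
], hand=3)

```text
t: 26.45
eef_pos: [468.8, -273.5, 132.3]
tcp_rot: [3.142, 0.0, 2.408]
ft_force: [-0.9, 0.0, 0.8]
opening: 0.149
```

Run:
```python
from h import *
go((468.8,-273.5,222,2.408),(516.6,-160.5,222,2.408),(516.6,-160.5,175,2.408))
```

```text
t 26.45 p [ 468.8 -273.5  132.3] r [3.142 0.    2.408] F [-0.9  0.   0.8] op 14.1
-> (468.8, -273.5, 222, 2.408) lin [0.0, -0.0, -89.7] turn -0.0 rows>= 2
-> (516.6, -160.5, 222, 2.408) lin [40.2, 115.9, -89.7] turn -0.0 rows>= 3
-> (516.6, -160.5, 175, 2.408) lin [40.2, 115.9, -42.7] turn -0.0 rows>= 3
```

play_rows([
  {"linear":[0,0,-40],"turn":0},
  {"linear":[0,0,-85],"turn":0},
  {"linear":[12,35,-92],"turn":0},
  {"linear":[26,75,-92],"turn":0},
  {"linear":[36,104,-92],"turn":0},
  {"linear":[40.2,115.9,-90],"turn":0},
  {"linear":[40.2,115.9,-80],"turn":0},
  {"linear":[40.2,115.9,-70],"turn":0},
  {"linear":[40.2,115.9,-70],"turn":0},
  {"linear":[40.2,115.9,-70],"turn":0},
])

```text
t: 27.7
eef_pos: [516.5, -161.1, 202.1]
tcp_rot: [-3.142, -0.0, 2.407]
ft_force: [-0.2, 0.7, -1.0]
opening: 0.145
```

Run:
```python
from h import *
go((516.6,-160.5,146.3,2.408))
save('wrist','w10'); save('scene','s10'); z=load('s10'); cv2.imwrite('pics/b10.png',cv2.resize(z['im'][130:270,190:370,::-1],None,fx=3,fy=3))
```

```text
t 27.7 p [ 516.5 -161.1  202.1] r [-3.142 -0.     2.407] F [-0.2  0.7 -1. ] op 13.8
-> (516.6, -160.5, 146.3, 2.408) lin [0.3, 0.5, 55.8] turn -0.001 rows>= 1
```

View pics/w10.png

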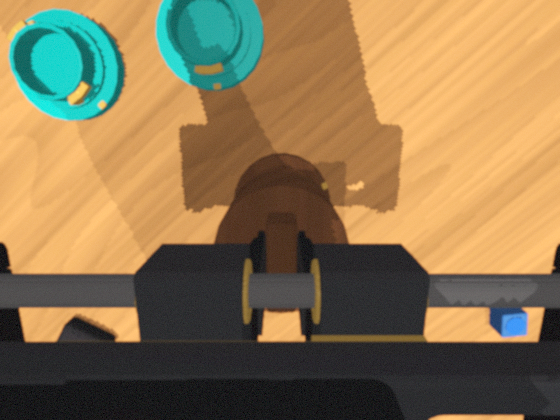

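View pics/b10.png

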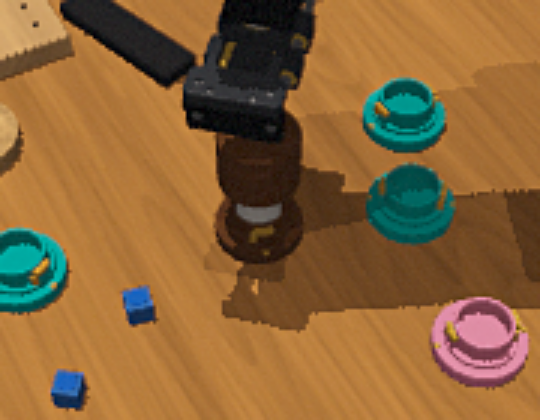

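play_rows([
  {"linear":[0.2,0.3,10],"turn":0},
  {"linear":[0.2,0.3,22],"turn":0},
  {"linear":[0.2,0.3,34],"turn":0},
  {"linear":[0.2,0.3,39],"turn":0},
  {"linear":[0.2,0.3,43],"turn":0},
  {"linear":[0.2,0.3,47],"turn":0},
  {"linear":[0.2,0.3,50],"turn":0},
  {"linear":[0.2,0.3,50],"turn":0},
])

```text
t: 28.8
eef_pos: [516.7, -160.1, 152.1]
tcp_rot: [3.142, -0.0, 2.408]
ft_force: [0.3, 1.0, -1.3]
opening: 0.144
```

play_rows([
  {"linear":[0,0,2],"turn":0},
  {"linear":[0,0,4],"turn":0},
  {"linear":[0,0,5.5],"turn":0},
  {"linear":[0,0,5.5],"turn":0},
])

```text
t: 29.3
eef_pos: [516.6, -160.1, 146.6]
tcp_rot: [3.142, -0.0, 2.408]
ft_force: [0.3, -0.0, -1.2]
opening: 0.146
```

play_rows([
  {"linear":[0,0,0.3],"turn":0.1},
  {"linear":[0,0,0.3],"turn":0.22},
  {"linear":[0,0,0.3],"turn":0.34},
  {"linear":[0,0,0.3],"turn":0.46},
  {"linear":[0,0,0.3],"turn":0.58},
  {"linear":[0,0,0.3],"turn":0.7},
  {"linear":[0,0,0.3],"turn":0.82},
  {"linear":[0,0,0.3],"turn":0.94},
  {"linear":[0,0,0.3],"turn":1.04},
  {"linear":[0,0,0.3],"turn":1.12},
  {"linear":[0,0,0.3],"turn":1.18},
  {"linear":[0,0,0.3],"turn":1.23},
  {"linear":[0,0,0.3],"turn":1.27},
  {"linear":[0,0,0.3],"turn":1.27},
  {"linear":[0,0,0.3],"turn":1.27},
])

```text
t: 31.18
eef_pos: [516.7, -160.2, 146.4]
tcp_rot: [3.141, -0.0, 1.139]
ft_force: [0.1, -0.2, -0.5]
opening: 0.146
```

Run:
```python
from h import *
s=st(); print(s['moment'])
save('wrist','w11');save('scene','s11'); z=load('s11'); cv2.imwrite('pics/b11.png',cv2.resize(z['im'][130:270,190:370,::-1],None,fx=4,fy=4))
```

```text
t 31.18 p [ 516.7 -160.2  146.4] r [ 3.141 -0.     1.139] F [ 0.1 -0.2 -0.5] op 13.9
[-0.11187425 -0.02131527  0.00156031]
```

View pics/w11.png

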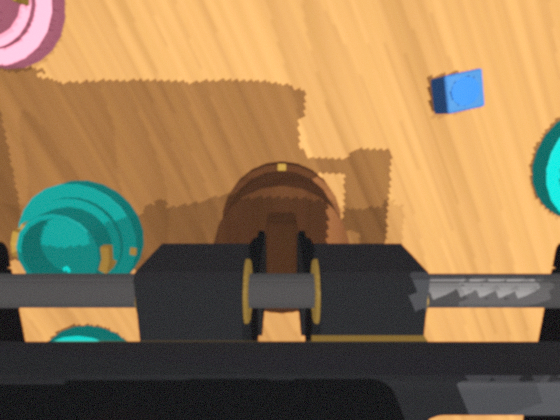

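View pics/b11.png

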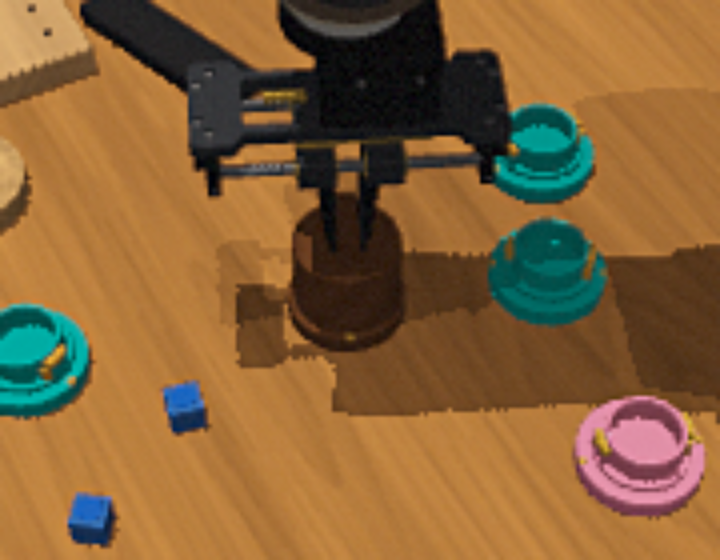

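Run:
```python
from h import *
for f in ['top0','scene0']:
    z=load(f);W=cloud(z)
    roi=(W[...,0]>380)&(W[...,0]<680)&(W[...,1]>120)&(W[...,1]<420)
    m=roi&(np.abs(W[...,2]-100)<5)
    q=W[m][:,:2].astype(np.float32); print(f,len(q),cv2.minAreaRect(q))
    for lo,hi in [(130,150),(112,126),(85,95)]:
        m=roi&(W[...,2]>lo)&(W[...,2]<hi)&(W[...,0]<480); q=W[m]; print(lo,len(q),q.mean(0) if len(q) else '')
    m=roi&(W[...,2]>3)&(W[...,2]<13); q=W[m][:,:2].astype(np.float32); print('floor',cv2.minAreaRect(q), np.percentile(q,[3,97],axis=0))
z=load('top0'); cv2.imwrite('pics/c0.png',cv2.resize(z['im'][150:300,60:200,::-1],None,fx=4,fy=4,interpolation=cv2.INTER_CUBIC))
```

```text
top0 883 ((493.82147216796875, 252.9732666015625), (186.04238891601562, 151.0078125), 3.3963091373443604)
130 78 [420.15002227 205.41742191 143.04774106]
112 175 [420.59001383 212.66204858 116.72520788]
85 83 [442.81982487 241.90033126  90.30604092]
floor ((529.6929931640625, 270.29449462890625), (299.32330322265625, 299.5106201171875), 0.1407962441444397) [[391.50696655 131.59337158]
 [645.23401123 406.92522217]]
scene0 953 ((497.1778259277344, 256.3374328613281), (192.2457275390625, 149.80804443359375), 3.5351595878601074)
130 140 [422.59688198 210.46159851 139.65613818]
112 186 [426.51449052 222.78461387 118.24431186]
85 235 [443.98209934 254.2209976   90.13289409]
floor ((531.3507690429688, 285.45269775390625), (265.50445556640625, 297.42523193359375), 16.290769577026367) [[441.52837524 190.69160767]
 [585.32630615 327.45126953]]
```

View pics/c0.png

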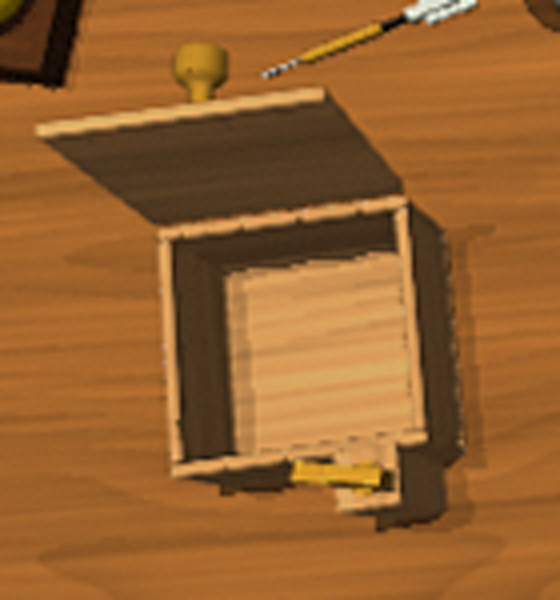

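Run:
```python
from h import *
go((516.7,-160.2,155,1.139),(516.7,-160.2,400,1.139),(500,140,400,1.63))
```

```text
t 31.27 p [ 516.7 -160.2  146.5] r [ 3.141 -0.     1.138] F [ 0.6 -0.3 -0.6] op 13.9
-> (516.7, -160.2, 155, 1.139) lin [-0.0, 0.0, -8.5] turn -0.001 rows>= 1
-> (516.7, -160.2, 400, 1.139) lin [-0.0, 0.1, -253.5] turn -0.001 rows>= 5
-> (500, 140, 400, 1.63) lin [265.5, -140.9, -253.6] turn -0.492 rows>= 7
```

play_rows([
  {"linear":[0,0,-2],"turn":0},
  {"linear":[0,0,-4],"turn":0},
  {"linear":[0,0,-10],"turn":0},
  {"linear":[0,0,-20],"turn":0},
  {"linear":[0,0,-20],"turn":0},
])

```text
t: 31.9
eef_pos: [516.9, -160.2, 167.3]
tcp_rot: [3.14, -0.0, 1.138]
ft_force: [-0.3, 0.9, -4.9]
opening: 0.141
```

Run:
```python
from h import *
go((500,140,400,1.63))
save('scene','s12'); z=load('s12'); cv2.imwrite('pics/b12.png',cv2.resize(z['im'][130:270,190:370,::-1],None,fx=4,fy=4))
```

```text
t 31.9 p [ 516.9 -160.2  167.3] r [ 3.14  -0.     1.138] F [-0.3  0.9 -4.9] op 13.4
-> (500, 140, 400, 1.63) lin [265.5, -141.0, -232.8] turn -0.492 rows>= 7
```

View pics/b12.png

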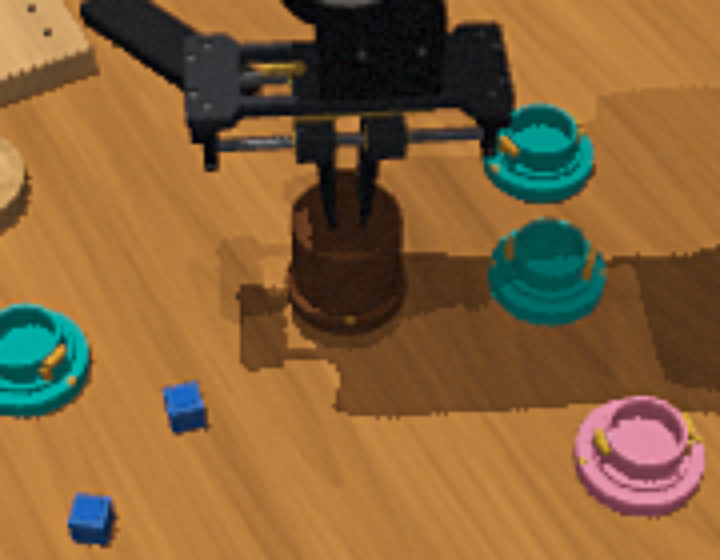

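play_rows([
  {"linear":[0,0,-20],"turn":0},
  {"linear":[0,0,-50],"turn":0},
  {"linear":[15,-8,-90],"turn":-0.03},
  {"linear":[40,-21,-130],"turn":-0.08},
  {"linear":[70,-37,-170],"turn":-0.13},
  {"linear":[100,-53,-205],"turn":-0.19},
  {"linear":[130,-69,-233],"turn":-0.24},
  {"linear":[165,-87,-233],"turn":-0.3},
  {"linear":[200,-106,-233],"turn":-0.37},
  {"linear":[230,-122,-233],"turn":-0.43},
  {"linear":[252,-134,-233],"turn":-0.47},
  {"linear":[265.5,-141,-233],"turn":-0.492},
  {"linear":[265.5,-141,-233],"turn":-0.492},
  {"linear":[265.5,-141,-233],"turn":-0.492},
])

```text
t: 33.7
eef_pos: [500.1, 139.3, 399.3]
tcp_rot: [-3.141, 0.0, 1.629]
ft_force: [0.5, -0.8, -4.9]
opening: 0.145
```

Run:
```python
from h import *
st(); save('wrist','w13')
```

```text
t 33.7 p [500.1 139.3 399.3] r [-3.141  0.     1.629] F [ 0.5 -0.8 -4.9] op 13.8
```

View pics/w13.png

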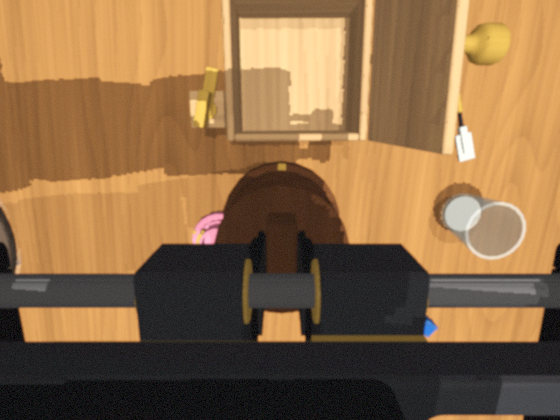

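Run:
```python
from h import *
z=load('w13');W=cloud(z)
roi=(W[...,1]>160)&(W[...,0]>380)&(W[...,0]<760)
m=roi&(np.abs(W[...,2]-100)<4)&(W[...,0]<620)
q=W[m]; print('rim',len(q),np.percentile(q,[1,50,99],axis=0).round(1).tolist())
# front inner wall edges: at rows 40..120 find rim segs
for r in range(20,130,20):
    row=np.where(m[r])[0]
    segs=np.split(row,np.where(np.diff(row)>2)[0]+1)
    print(r,[(int(s[0]),int(s[-1]),W[r,s[0]].round(0).tolist(),W[r,s[-1]].round(0).tolist()) for s in segs if len(s)>1])
for c in range(240,360,20):
    col=np.where(m[:,c])[0]; 
    segs=np.split(col,np.where(np.diff(col)>2)[0]+1)
    print('c',c,[(int(s[0]),int(s[-1]),W[s[0],c].round(0).tolist(),W[s[-1],c].round(0).tolist()) for s in segs if len(s)>1])
m=roi&(W[...,2]>130)&(W[...,2]<150)&(W[...,0]<480); q=W[m][:,:2].astype(np.float32); print('fin',len(q),cv2.minAreaRect(q),W[m].mean(0))
m=roi&(W[...,2]>112)&(W[...,2]<125)&(W[...,0]<480); q=W[m][:,:2].astype(np.float32); print('arm',len(q),cv2.minAreaRect(q),W[m].mean(0))
m=roi&(W[...,2]>3)&(W[...,2]<13)&(W[...,0]>440)&(W[...,0]<580)&(W[...,1]>185); q=W[m]; print('floor',np.percentile(q,[2,50,98],axis=0).round(1).tolist())
print('knob', [W[r,c].round(0).tolist() for r,c in [(42,490),(42,505),(42,475),(30,490),(58,490)]])
print('lid edge',[W[r,c].round(0).tolist() for r,c in [(10,463),(60,459),(100,455),(148,450)]])
print('lid in',[W[r,c].round(0).tolist() for r,c in [(60,380),(60,400),(60,420),(60,440)]])
```

```text
rim 3312 [[432.6, 179.8, 96.4], [517.2, 224.6, 99.3], [587.2, 319.4, 103.3]]
20 [(223, 230, [433.0, 296.0, 99.0], [439.0, 297.0, 98.0]), (364, 374, [573.0, 305.0, 97.0], [582.0, 304.0, 103.0])]
40 [(224, 231, [434.0, 278.0, 98.0], [441.0, 278.0, 99.0]), (363, 370, [575.0, 286.0, 97.0], [581.0, 286.0, 100.0])]
60 [(225, 231, [436.0, 259.0, 100.0], [442.0, 259.0, 99.0]), (363, 369, [577.0, 267.0, 98.0], [583.0, 267.0, 98.0])]
80 [(225, 232, [436.0, 239.0, 98.0], [443.0, 240.0, 97.0]), (362, 368, [577.0, 248.0, 99.0], [583.0, 248.0, 100.0])]
100 [(225, 233, [437.0, 219.0, 101.0], [444.0, 220.0, 97.0]), (361, 367, [579.0, 228.0, 98.0], [585.0, 228.0, 99.0])]
120 [(226, 233, [438.0, 199.0, 102.0], [445.0, 199.0, 99.0]), (360, 366, [580.0, 207.0, 98.0], [586.0, 208.0, 100.0])]
c 240 [(133, 140, [453.0, 186.0, 97.0], [453.0, 179.0, 100.0])]
c 260 [(133, 140, [474.0, 188.0, 98.0], [475.0, 180.0, 97.0])]
c 280 [(133, 140, [496.0, 189.0, 99.0], [496.0, 181.0, 97.0])]
c 300 [(133, 140, [517.0, 190.0, 98.0], [518.0, 183.0, 97.0])]
c 320 [(133, 140, [539.0, 191.0, 98.0], [539.0, 184.0, 98.0])]
c 340 [(133, 140, [560.0, 192.0, 97.0], [561.0, 185.0, 97.0])]
fin 479 ((420.364501953125, 209.23866271972656), (34.0066032409668, 10.274328231811523), 81.04747009277344) [421.22410204 209.41074572 141.70827471]
arm 680 ((419.6158142089844, 220.7113037109375), (34.11597442626953, 57.22660827636719), 3.3976800441741943) [424.62458398 222.5355083  117.46558143]
floor [[444.7, 193.1, 5.9], [509.5, 261.0, 7.8], [574.3, 322.8, 9.8]]
knob [[634.0, 263.0, 229.0], [645.0, 264.0, 228.0], [627.0, 264.0, 224.0], [634.0, 271.0, 226.0], [640.0, 254.0, 223.0]]
lid edge [[604.0, 276.0, 249.0], [607.0, 247.0, 248.0], [608.0, 223.0, 249.0], [610.0, 192.0, 248.0]]
lid in [[587.0, 264.0, 127.0], [592.0, 257.0, 171.0], [597.0, 253.0, 205.0], [600.0, 249.0, 234.0]]
```

Run:
```python
from h import *
go((508,257,400,3.2),(508,257,157,3.2))
```

```text
t 33.75 p [500.2 139.2 399.3] r [-3.141  0.     1.629] F [ 0.6 -0.1 -5.6] op 14.1
-> (508, 257, 400, 3.2) lin [117.1, 14.6, -0.7] turn -1.571 rows>= 9
-> (508, 257, 157, 3.2) lin [117.2, 14.6, 242.3] turn -1.571 rows>= 9
```

play_rows([
  {"linear":[5,0,0],"turn":-0.03},
  {"linear":[14,0,0],"turn":-0.08},
  {"linear":[25,-1,0],"turn":-0.15},
  {"linear":[38,-2,0],"turn":-0.23},
  {"linear":[52,-3,0],"turn":-0.32},
  {"linear":[66,-5,0],"turn":-0.41},
  {"linear":[80,-7,0],"turn":-0.5},
  {"linear":[92,-9,0],"turn":-0.59},
  {"linear":[102,-11,0],"turn":-0.68},
  {"linear":[110,-13,0],"turn":-0.77},
  {"linear":[117,-15,0],"turn":-0.86},
  {"linear":[117,-15,0],"turn":-0.95},
  {"linear":[117,-15,0],"turn":-1.04},
  {"linear":[117,-15,0],"turn":-1.13},
  {"linear":[117,-15,0],"turn":-1.22},
  {"linear":[117,-15,0],"turn":-1.31},
  {"linear":[117,-15,0],"turn":-1.4},
  {"linear":[117,-15,0],"turn":-1.48},
  {"linear":[117,-15,0],"turn":-1.54},
  {"linear":[117,-15,0],"turn":-1.571},
])

```text
t: 36.25
eef_pos: [478.1, 256.2, 399.4]
tcp_rot: [3.142, -0.0, -3.08]
ft_force: [-0.2, 0.6, -5.2]
opening: 0.143
```

Run:
```python
from h import *
go((508,257,400,3.2),(508,257,157,3.2))
save('wrist','w14')
```

```text
t 36.25 p [478.1 256.2 399.4] r [ 3.142 -0.    -3.08 ] F [-0.2  0.6 -5.2] op 13.6
-> (508, 257, 400, 3.2) lin [-29.9, -1.1, -0.6] turn 0.004 rows>= 1
-> (508, 257, 157, 3.2) lin [-29.9, -1.1, 242.4] turn 0.004 rows>= 4
```

View pics/w14.png

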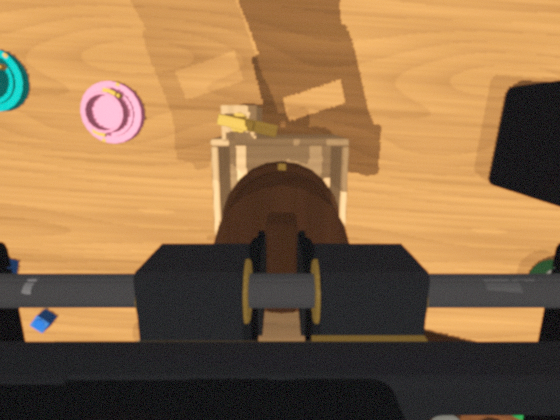

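play_rows([
  {"linear":[-12,0,0],"turn":0},
  {"linear":[-26,-1,15],"turn":0},
  {"linear":[-30,-1,45],"turn":0},
  {"linear":[-30,-1,85],"turn":0},
  {"linear":[-30,-1,125],"turn":0},
  {"linear":[-30,-1,160],"turn":0},
  {"linear":[-30,-1,190],"turn":0},
  {"linear":[-30,-1,212],"turn":0},
  {"linear":[-30,-1,226],"turn":0},
  {"linear":[-30,-1,234],"turn":0},
  {"linear":[-30,-1,239],"turn":0},
  {"linear":[-30,-1,239],"turn":0},
  {"linear":[-30,-1,239],"turn":0},
])

```text
t: 37.92
eef_pos: [508.4, 256.8, 161.0]
tcp_rot: [3.141, 0.001, -3.082]
ft_force: [0.9, -0.5, -5.7]
opening: 0.147
```

play_rows([
  {"linear":[0,0,1],"turn":0},
  {"linear":[0,0,2.5],"turn":0},
  {"linear":[0,0,4],"turn":0},
  {"linear":[0,0,5],"turn":0},
  {"linear":[0,0,5],"turn":0},
])

```text
t: 38.55
eef_pos: [508.3, 256.7, 155.6]
tcp_rot: [3.141, 0.0, -3.082]
ft_force: [0.7, -0.7, -0.9]
opening: 0.145
```

play_rows([
  {"linear":[0,0,0.8],"turn":0.05},
  {"linear":[0,0,0.8],"turn":0.1},
  {"linear":[0,0,0.8],"turn":0.12},
  {"linear":[0,0,0.8],"turn":0.12},
])

```text
t: 39.05
eef_pos: [508.3, 256.8, 154.8]
tcp_rot: [3.141, 0.001, 3.081]
ft_force: [0.3, -0.2, 0.6]
opening: 0.144
```

play_rows([
  {"linear":[0,0,0],"turn":0},
  {"linear":[0,0,0],"turn":0},
  {"linear":[0,0,-20],"turn":0},
  {"linear":[0,0,-60],"turn":0},
  {"linear":[0,0,-110],"turn":0},
  {"linear":[0,0,-160],"turn":0},
  {"linear":[0,0,-200],"turn":0},
  {"linear":[-40,0,-240],"turn":0},
  {"linear":[-70,0,-245],"turn":0},
  {"linear":[-70,0,-245],"turn":0},
  {"linear":[-70,0,-245],"turn":0},
], hand=40)

```text
t: 40.42
eef_pos: [577.4, 252.4, 399.0]
tcp_rot: [-3.141, -0.001, 3.081]
ft_force: [-0.4, 0.4, 0.4]
opening: 0.42
```

Run:
```python
from h import *
st()
save('wrist','w15');save('scene','s15')
```

```text
t 40.42 p [577.4 252.4 399. ] r [-3.141e+00 -1.000e-03  3.081e+00] F [-0.4  0.4  0.4] op 39.9
```

View pics/w15.png

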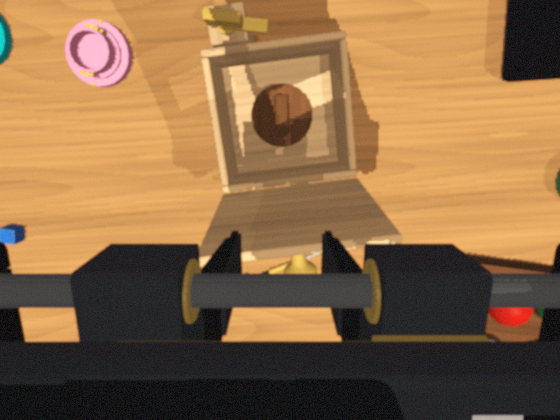

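View pics/s15.png

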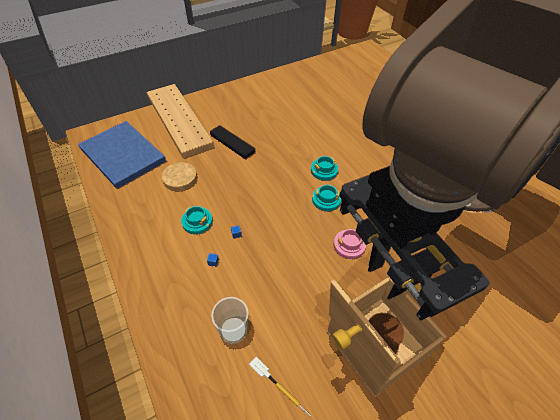

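```bash
cat >> h.py <<'E'
CC=np.array([510.,257.]); CY=0.057
def c2w(x,y): return CC+np.array([x*np.cos(CY)-y*np.sin(CY), x*np.sin(CY)+y*np.cos(CY)])
E
python3 - <<'E'
from h import *
z=load('w15');W=cloud(z)
m=(np.hypot(W[...,0]-508,W[...,1]-257)<40)
q=W[m&(W[...,2]>60)&(W[...,2]<84)]; print('cap top',np.median(q[:,2]),cv2.minEnclosingCircle(q[:,:2].astype(np.float32)))
q=W[m&(W[...,2]>88)&(W[...,2]<110)]; print('bar',np.median(q[:,2]),cv2.minAreaRect(q[:,:2].astype(np.float32)))
H=np.array([75,100.5]);
def P(th,r): return H+r*np.array([-np.cos(th),np.sin(th)])+8*np.array([np.sin(th),np.cos(th)])
p=P(1.75,120); w=c2w(p[0]+60,40); print(p)
go((*w,399,3.2),(*w,p[1]+78,3.2))
E
```

```text
cap top 73.79588432377864 ((508.6626281738281, 257.3014831542969), 34.8554801940918)
bar 95.57294689988004 ((508.46270751953125, 257.2689514160156), (13.850720405578613, 42.79435348510742), 86.78021240234375)
[104.26141425 217.15234518]
t 40.52 p [577.3 252.6 399.4] r [-3.141e+00 -1.000e-03  3.081e+00] F [ 0.8 -0.3 -0. ] op 40.3
-> (np.float64(671.7158782447564), np.float64(306.2928690167247), 399, 3.2) lin [-91.0, 59.3, 0.3] turn -0.119 rows>= 2
-> (np.float64(671.7158782447564), np.float64(306.2928690167247), np.float64(295.1523451796765), 3.2) lin [-91.1, 59.3, 104.1] turn -0.119 rows>= 3
```

play_rows([
  {"linear":[-30,20,0],"turn":-0.04},
  {"linear":[-65,42,0],"turn":-0.09},
  {"linear":[-91,59,0],"turn":-0.119},
  {"linear":[-91,59,10],"turn":-0.119},
  {"linear":[-91,59,50],"turn":-0.119},
  {"linear":[-91,59,90],"turn":-0.119},
  {"linear":[-91,59,104],"turn":-0.119},
  {"linear":[-91,59,104],"turn":-0.119},
  {"linear":[-91,59,104],"turn":-0.119},
], hand=0)

```text
t: 41.65
eef_pos: [672.7, 305.9, 297.6]
tcp_rot: [3.141, 0.002, -3.083]
ft_force: [-0.0, 0.2, -0.2]
opening: 0.001
```

Run:
```python
from h import *
H=np.array([75,100.5]);
def P(th,r): return H+r*np.array([-np.cos(th),np.sin(th)])+8*np.array([np.sin(th),np.cos(th)])
s=st(); R=Ro.from_euler('xyz',s['tcp_rot']).as_matrix()
for th in np.arange(1.8,-0.01,-0.1):
    p=P(th,120); w=c2w(p[0]+10,40); t=np.array([*w,p[1]+78]); print(round(th,2),np.round(R.T@(t-s['eef_pos']),0).tolist())
save('scene','s16')
```

```text
t 41.65 p [672.7 305.9 297.6] r [ 3.141e+00  2.000e-03 -3.083e+00] F [-0.   0.2 -0.2] op 0.1
1.8 [45.0, 0.0, 4.0]
1.7 [57.0, 1.0, 1.0]
1.6 [69.0, 1.0, -1.0]
1.5 [81.0, 1.0, -1.0]
1.4 [93.0, 1.0, -1.0]
1.3 [105.0, 1.0, 1.0]
1.2 [116.0, 1.0, 4.0]
1.1 [128.0, 1.0, 8.0]
1.0 [138.0, 1.0, 13.0]
0.9 [149.0, 1.0, 20.0]
0.8 [158.0, 1.0, 27.0]
0.7 [167.0, 1.0, 35.0]
0.6 [175.0, 1.0, 44.0]
0.5 [182.0, 1.0, 54.0]
0.4 [188.0, 1.0, 65.0]
0.3 [193.0, 1.0, 76.0]
0.2 [196.0, 1.0, 87.0]
0.1 [199.0, 1.0, 99.0]
-0.0 [201.0, 1.0, 111.0]
```

View pics/s16.png

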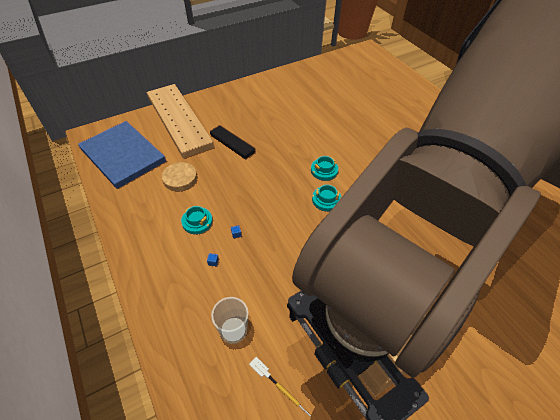

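play_rows([
  {"linear":[12,0,2],"turn":0},
  {"linear":[26,0,2],"turn":0},
  {"linear":[38,0,2],"turn":0},
  {"linear":[48,1,1],"turn":0},
  {"linear":[58,1,0],"turn":0},
  {"linear":[69,1,-1],"turn":0},
  {"linear":[81,1,-1],"turn":0},
  {"linear":[93,1,-1],"turn":0},
  {"linear":[105,1,1],"turn":0},
  {"linear":[116,1,4],"turn":0},
  {"linear":[128,1,8],"turn":0},
])

```text
t: 43.08
eef_pos: [543.9, 299.3, 287.3]
tcp_rot: [3.142, -0.0, -3.083]
ft_force: [1.1, 0.7, -0.2]
opening: 0.005
```

play_rows([
  {"linear":[10,0,5],"turn":0},
  {"linear":[20,0,12],"turn":0},
  {"linear":[29,0,19],"turn":0},
  {"linear":[38,0,27],"turn":0},
  {"linear":[46,0,36],"turn":0},
])

```text
t: 43.7
eef_pos: [498.2, 296.6, 251.0]
tcp_rot: [3.142, 0.0, -3.083]
ft_force: [2.1, -0.3, 1.2]
opening: 0.011
```

Run:
```python
from h import *
H=np.array([75,100.5]);
def P(th,r): return H+r*np.array([-np.cos(th),np.sin(th)])+8*np.array([np.sin(th),np.cos(th)])
s=st(); R=Ro.from_euler('xyz',s['tcp_rot']).as_matrix()
for th in np.arange(0.8,-0.01,-0.1):
    p=P(th,120); w=c2w(p[0]+10,40); t=np.array([*w,p[1]+78]); print(round(th,2),np.round(R.T@(t-s['eef_pos']),0).tolist())
save('top','t17'); z=load('t17'); cv2.imwrite('pics/b17.png',cv2.resize(z['im'][120:330,0:280,::-1],None,fx=2.8,fy=2.8))
```

```text
t 43.7 p [498.2 296.6 251. ] r [ 3.142  0.    -3.083] F [ 2.1 -0.3  1.2] op 1.0
0.8 [-17.0, -0.0, -19.0]
0.7 [-8.0, -0.0, -11.0]
0.6 [-0.0, -0.0, -2.0]
0.5 [7.0, -0.0, 8.0]
0.4 [13.0, -0.0, 18.0]
0.3 [18.0, -0.0, 29.0]
0.2 [21.0, -0.0, 41.0]
0.1 [24.0, -0.0, 53.0]
0.0 [25.0, -0.0, 65.0]
```

View pics/b17.png

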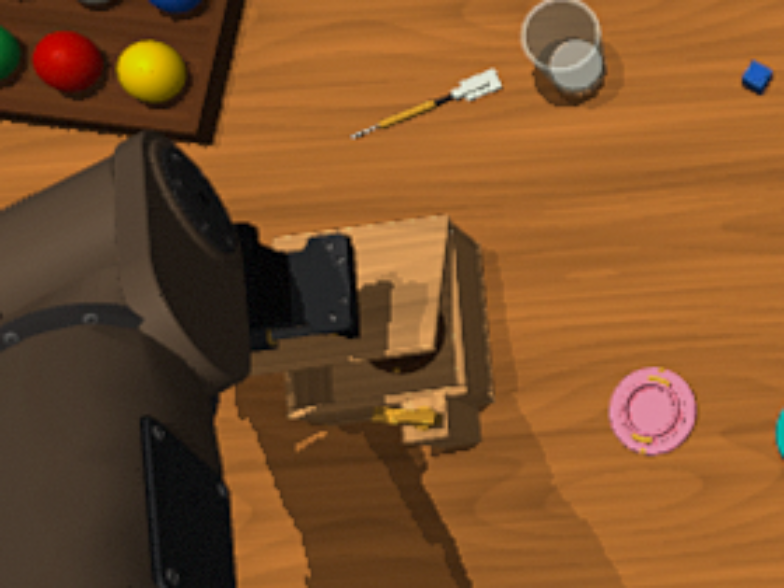

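play_rows([
  {"linear":[7,0,8],"turn":0},
  {"linear":[13,0,18],"turn":0},
  {"linear":[18,0,29],"turn":0},
  {"linear":[21,0,40],"turn":0},
  {"linear":[24,0,50],"turn":0},
  {"linear":[25,0,58],"turn":0},
  {"linear":[25,0,63],"turn":0},
  {"linear":[25,0,65],"turn":0},
  {"linear":[25,0,65.5],"turn":0},
  {"linear":[25,0,65.5],"turn":0},
])

```text
t: 45.0
eef_pos: [473.8, 295.2, 186.4]
tcp_rot: [3.141, 0.0, -3.083]
ft_force: [-1.6, -1.0, 2.9]
opening: 0.006
```

play_rows([
  {"linear":[0,0,0.7],"turn":0},
  {"linear":[0,0,1.4],"turn":0},
  {"linear":[0,0,1.4],"turn":0},
  {"linear":[0,0,1.4],"turn":0},
])

```text
t: 45.5
eef_pos: [473.7, 295.2, 186.2]
tcp_rot: [3.141, 0.001, -3.083]
ft_force: [-5.9, -2.2, 16.9]
opening: 0.004
```

Run:
```python
from h import *
go((473,295,320,3.2),(440,170,320,1.43))
```

```text
t 45.5 p [473.7 295.2 186.2] r [ 3.141e+00  1.000e-03 -3.083e+00] F [-5.9 -2.2 16.9] op 0.4
-> (473, 295, 320, 3.2) lin [0.6, -0.1, -133.8] turn -0.0 rows>= 3
-> (440, 170, 320, 1.43) lin [40.9, -123.0, -133.9] turn 1.77 rows>= 10
```

play_rows([
  {"linear":[0,0,-15],"turn":0},
  {"linear":[0,0,-60],"turn":0.1},
  {"linear":[6,-20,-100],"turn":0.27},
  {"linear":[12,-42,-134],"turn":0.45},
  {"linear":[18,-65,-134],"turn":0.63},
  {"linear":[24,-85,-134],"turn":0.81},
  {"linear":[30,-105,-134],"turn":0.99},
  {"linear":[35,-118,-134],"turn":1.17},
  {"linear":[41,-127,-134],"turn":1.35},
  {"linear":[41,-127,-134],"turn":1.53},
  {"linear":[41,-127,-134],"turn":1.7},
  {"linear":[41,-127,-134],"turn":1.77},
  {"linear":[41,-127,-134],"turn":1.77},
  {"linear":[41,-127,-134],"turn":1.77},
], hand=34)

```text
t: 47.25
eef_pos: [440.3, 166.1, 319.0]
tcp_rot: [3.141, -0.0, 1.431]
ft_force: [0.6, -0.8, -0.5]
opening: 0.352
```

Run:
```python
from h import *
st(); save('wrist','w18')
z=load('w18');W=cloud(z)
roi=(np.hypot(W[...,0]-420,W[...,1]-209)<50)
m=roi&(W[...,2]>132)&(W[...,2]<155)&(W[...,0]<450); q=W[m][:,:2].astype(np.float32); print('fin',len(q),cv2.minAreaRect(q),np.median(W[m],0))
m=(W[...,2]>100)&(W[...,2]<114)&(W[...,0]>430)&(W[...,0]<600); q=W[m]; A=np.c_[q[:,:2],np.ones(len(q))]; c=np.linalg.lstsq(A,q[:,2],rcond=None)[0]; print('lid plane',c[:2],'z at centre',c@[510,257,1])
```

```text
t 47.25 p [440.3 166.1 319. ] r [ 3.141 -0.     1.431] F [ 0.6 -0.8 -0.5] op 33.5
fin 686 ((420.1730651855469, 209.2432861328125), (33.974632263183594, 10.154346466064453), 80.77874755859375) [420.59337486 209.57595936 142.72370223]
lid plane [-0.00231693 -0.00109228] z at centre 108.2781827474723
```

View pics/w18.png

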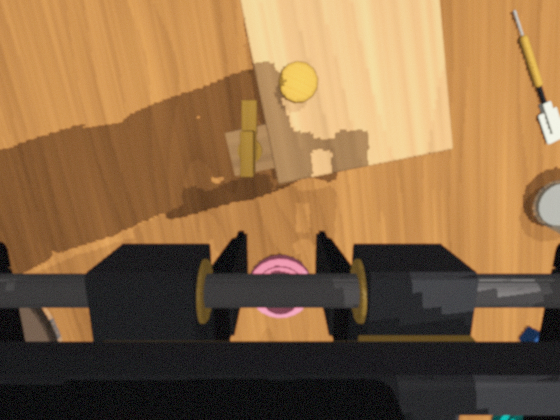

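Run:
```python
from h import *
go((420.4,209.4,240,1.41),(420.4,209.4,204,1.41))
```

```text
t 47.3 p [440.3 166.1 318.9] r [ 3.141 -0.     1.431] F [ 0.4 -0.6 -0.1] op 34.2
-> (420.4, 209.4, 240, 1.41) lin [40.1, -25.8, 78.9] turn 0.021 rows>= 2
-> (420.4, 209.4, 204, 1.41) lin [40.1, -25.8, 114.9] turn 0.021 rows>= 2
```

play_rows([
  {"linear":[20,-13,25],"turn":0.01},
  {"linear":[40,-25,60],"turn":0.02},
  {"linear":[40.2,-25.8,85],"turn":0.021},
  {"linear":[40.2,-25.8,100],"turn":0.021},
  {"linear":[40.2,-25.8,110],"turn":0.021},
  {"linear":[40.2,-25.8,115],"turn":0.021},
  {"linear":[40.2,-25.8,115],"turn":0.021},
  {"linear":[40.2,-25.8,115],"turn":0.021},
])

```text
t: 48.3
eef_pos: [420.5, 209.5, 204.2]
tcp_rot: [3.141, -0.0, 1.409]
ft_force: [0.3, -0.1, 0.4]
opening: 0.358
```

play_rows([
  {"linear":[0,0,0],"turn":0},
  {"linear":[0,0,0],"turn":0},
  {"linear":[0,0,0],"turn":0},
  {"linear":[0,0,0],"turn":0},
], hand=2)

```text
t: 48.8
eef_pos: [420.2, 209.5, 203.8]
tcp_rot: [-3.141, -0.0, 1.409]
ft_force: [-0.7, 0.2, 3.0]
opening: 0.104
```

play_rows([
  {"linear":[0,0,0],"turn":0.08},
  {"linear":[0,0,0],"turn":0.2},
  {"linear":[0,0,0],"turn":0.33},
  {"linear":[0,0,0],"turn":0.46},
  {"linear":[0,0,0],"turn":0.59},
  {"linear":[0,0,0],"turn":0.72},
  {"linear":[0,0,0],"turn":0.85},
  {"linear":[0,0,0],"turn":0.98},
  {"linear":[0,0,0],"turn":1.1},
  {"linear":[0,0,0],"turn":1.2},
  {"linear":[0,0,0],"turn":1.28},
  {"linear":[0,0,0],"turn":1.34},
  {"linear":[0,0,0],"turn":1.375},
  {"linear":[0,0,0],"turn":1.375},
  {"linear":[0,0,0],"turn":1.375},
])

```text
t: 50.68
eef_pos: [420.7, 208.9, 203.8]
tcp_rot: [3.141, -0.001, 0.034]
ft_force: [1.3, -7.6, 2.2]
opening: 0.103
```

Run:
```python
from h import *
s=st(); print(s['moment'])
```

```text
t 50.67 p [420.7 208.9 203.8] r [ 3.141e+00 -1.000e-03  3.400e-02] F [ 1.3 -7.6  2.2] op 9.8
[-1.38992961 -0.2140366  -0.05060225]
```

play_rows([
  {"linear":[0,0,0],"turn":0},
  {"linear":[0,0,0],"turn":0},
  {"linear":[0,0,0],"turn":0},
  {"linear":[0,0,-15],"turn":0},
  {"linear":[0,0,-50],"turn":0},
  {"linear":[-15,20,-100],"turn":-0.15},
  {"linear":[-35,45,-140],"turn":-0.3},
  {"linear":[-35,65,-170],"turn":-0.48},
  {"linear":[-35,80,-180],"turn":-0.66},
  {"linear":[-35,80,-180],"turn":-0.84},
  {"linear":[-35,80,-180],"turn":-1.02},
  {"linear":[-35,80,-180],"turn":-1.2},
  {"linear":[-35,80,-180],"turn":-1.36},
  {"linear":[-35,80,-180],"turn":-1.36},
  {"linear":[-35,80,-180],"turn":-1.36},
], hand=34)

```text
t: 52.55
eef_pos: [388.0, 128.4, 383.7]
tcp_rot: [-3.142, -0.0, 1.39]
ft_force: [-0.5, -0.4, -0.1]
opening: 0.361
```

Run:
```python
from h import *
st(); save('wrist','w20'); save('scene','s20'); save('top','t20')
z=load('w20');W=cloud(z)
roi=(np.hypot(W[...,0]-420,W[...,1]-209)<50)
m=roi&(W[...,2]>132)&(W[...,2]<155)&(W[...,0]<450); q=W[m][:,:2].astype(np.float32); print('fin',len(q),cv2.minAreaRect(q))
m=(W[...,2]>100)&(W[...,2]<114)&(W[...,0]>430)&(W[...,0]<600); q=W[m]; A=np.c_[q[:,:2],np.ones(len(q))]; c=np.linalg.lstsq(A,q[:,2],rcond=None)[0]; print('lid',c[:2],c@[510,257,1])
```

```text
t 52.55 p [388.  128.4 383.7] r [-3.142 -0.     1.39 ] F [-0.5 -0.4 -0.1] op 34.3
fin 454 ((420.1846618652344, 209.1856231689453), (34.022789001464844, 10.027921676635742), 1.9599838256835938)
lid [-0.00195476 -0.00088389] 108.20848968814614
```

View pics/w20.png

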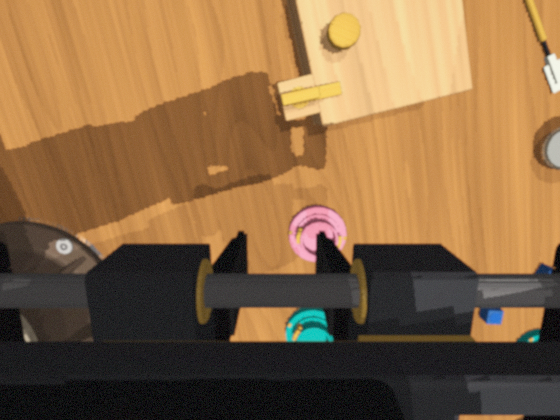

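View pics/s20.png

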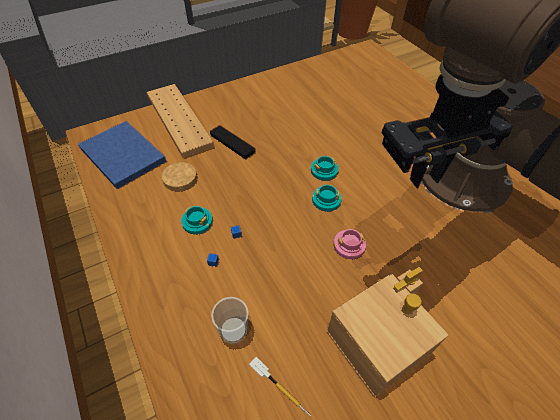

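Run:
```python
from h import *
print(env.job_done()); st()
```

```text
the job is handed in; nothing more can be done
None
the job is handed in; nothing more can be done
```

The draughts set is packed away, and I handed the job in at about 52.6 s of the 208 s allowed.

**What I did:** I nested the cup in the dark wooden base and dropped all four draughtsmen into it. I lowered the cap fully and twisted it clockwise until the bar lined up with the brass inlay. Then I stood the canister in the case, pressed the lid shut and turned the turnbutton across it.

**Last checks:**
- **Canister:** With it in the case, the cap top measured 73.8 mm high (74 expected) and the bar top 95.6 mm (96 expected). It had lifted by the cap without coming apart. The last picture showing the bar in line with the inlay was taken in the air above the case. Before letting go I turned the cap about 0.12 rad further clockwise, but took no close-up of the inlay after that.
- **Lid:** Flat at about 108.2 mm (108.5 expected) both before and after turning the turnbutton. It met firm resistance (about 17 N) when I pressed it down.
- **Turnbutton:** About 1.59 rad, lying over the lid.
- **Counter:** No draughtsmen are left on it. The other things look unmoved in the final scene picture.

No check failed. One sideways move while carrying the canister above the case was about 30 mm off because of a sign slip. I corrected it before lowering, and nothing was touched.

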